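Lock the stop block in the tin jig with the hex key

ROBOT

A 6-joint arm with a two-finger parallel gripper is mounted at the origin on a cart in front of the work surface, level with it; the furniture and walls round the work are solid. World frame = base frame: x ahead of the robot, y to its left, z up, the work surface at z = 0. Lengths are in m, angles in degrees, forces in N, time in s.
With the tool pointing down it reaches from about 0.375 to 0.925 m from the base axis. Payload 5.7 kg.
Tool frame: the origin (TCP) lies midway between the tips of the shut fingers; the grasp point (between the pads) lies arm.tcp_to_grasp behind it (arm.tcp_to_grasp is the distance from the TCP to the grasp point, in m); z points along the fingers, x is the direction in which the jaws open and shut, and the axes are right-handed (so a half turn about z gives the same grasp; the last joint's range is limited). The gripper opens to 85 mm and grips with 20 to 120 N. Pads are 22 mm wide; open, the fingers measure 114 mm over their backs; the gripper's body (76 mm by 85 mm) begins 54 mm behind the grasp point. The pads swing forward as they close: fully open they stand 13 mm farther back than shut.
Start: joints at [60.556, 20.558, 86.54, -0, 72.909, -6.595], TCP at [0.233, 0.553, 0.231] pointing down, gripper open.
Joint ranges: [-170.27, 170.27], [-57.76, 135], [12.27, 136.19], [-55.21, 235.2], [11.17, 155.16], [-170.74, 170.74]. Speed limits (degrees/s): [136.94, 136.94, 180, 180, 180, 180].

INTERFACE

Orientations are given as a 3x3 rotation matrix whose columns are the frame's x, y, z axes.
In Python, from workcell import arm, optics gives the robot as it stands. The module is installed in compiled form; this text tells all that it offers.
- The arm moves only by the shell command python3 -m jog 'ROWS' [FORCE]. ROWS is JSON, a list of rows, each a list of 3 entries, a list of its own where there are three numbers: the shift along the world's x, y, z in mm, then the turn, a rotation vector about the world's x, y, z in rad, then the opening, from -1 (shut) to 1 (fully open). A call has 1 to 12 rows; each row is the pose to reach, as a shift and turn from the pose measured when the call began; what a row does not reach only later rows make up. A row lasts 1/12 s, in which the tool goes at most 41.7 mm and 7.16 degrees, less where a joint would pass 70% of its speed; a pose out of reach is approached as far as the arm can. A call with a gripper value outside its range is refused whole. The fingers move at their own pace and stop on an object; FORCE is the grip in N (left out, the last holds). Time passes only in rows, so rows that repeat a pose let the fingers close. It gives the time, the measured TCP pose, the force and the opening at its end, in the units of the state.
- arm.get_obs(): the state, without advancing time (a new reading comes with each control period).
- optics.capture(name): name is "side" or "top" or "wrist"; returns a dict with "img" (480x640x3 uint8, red, green, blue), "fx", "fy", "cx", "cy" (pixels), "k1" (the pictures are not rectified: a ray, as slopes to the right and down, at radius r is drawn at 1 + k1 r^2 times it, then the intrinsics apply), "world_from_camera" (4x4, takes a point from camera to world coordinates); the wrist camera has in their place "hand_eye" (4x4, takes a point from camera to tool coordinates, whose origin is the TCP and whose axes are the tool frame's). Camera axes: x right, y down, z forward; pixel columns grow to the right and rows downward; lengths in m; the calibration is good to about 2 mm. A picture is of the moment at which its call begins: read the wrist's pose just before it. There is no depth.
- arm.close_job(): hands the job in, once; it reports no verdict.
Trained networks look in a picture, given as the dict that the camera call returned (one of the last four; its "shot" number tells which), for a name from the list of things; names that differ only in an ending like _2 or _b are one class to them, and where a whole thing is asked for, a point or a joint stands for the part that bears it (a point fixed in the world has none). Each returns a list of dicts, best first, with "conf" (0 to 1); they miss things now and then, are a little off and sometimes report something else, mostly with a low value. They report only what shows in the picture. A call takes as long as a camera call. They do not tell look-alikes from the thing itself.
- optics.trace(picture, thing): "pixels" (480x640 bool, what is visible of it).
- optics.tip_of(picture, thing): "xyz" ([x, y, z] in m, in the coordinates of the camera as it stood for that picture, good to about 4 mm: a listed point, or the origin of a listed thing).
The state is a dict: "time": time; "joint_positions": joint angles; "qvel": joint speeds; "joint_efforts": joint torques, N m; "position": TCP position; "tool_rot": TCP orientation; "wrist_force": force on the tool from outside, world axes, zero at the start; "torque": the same for the moment, N m; "width": finger opening in m.
Only numpy, scipy, OpenCV 4.12 (cv2) and the standard library are available. Lean on these libraries where they do the work, as an engineer would, in place of code of your own. Each camera call takes 0.05 s, during which the arm holds its last target. There are 200 camera calls.

TASK

Fit the white stop block to the tin jig: with its fence end outward, slide it in on the deck under the overhanging clamp roof until it is fully home against the end wall. Then take the blue-handled hex key from its stand, feel for the hidden hex socket in the bore of the roof, seat the key and turn the screw clockwise to its stop about a quarter turn at a time, letting go of the key so that it stands in the socket and taking it afresh between turns. Finally hang the key back in its stand, and do not disturb the sample jar, gold tin, spoon and label roll.

Things in the scene. Friction and masses are not known exactly. Their poses are not given: they have to be found in the camera images.
- jig: Tin jig fixed to the table. Origin: centre of the underside of its aluminium deck (120 in x, 210 in y, 12 thick; mm). At its +y end stands a grey clamp body, x -50..50, y 33..100, top at z 60; the deck in front of it is open. With the stop block fully home, the block's origin is at x 0, y 25, z 12 in the jig's frame, axes parallel.
- pocket (a point): Middle of the lower edge of the pocket's mouth, under the clamp body's roof, at (0, 33, 12) mm in the jig's frame, axes parallel to the jig's. The pocket is 55 mm wide in x, 17 mm high from deck to roof, runs toward +y and ends at a wall 52 mm in.
- socket (a point): Centre of the hex socket's mouth, (0, 60, 50) mm in the jig's frame, axes parallel: in a round vertical bore of 48 mm diameter in the roof, 10 mm below its top. Socket in the brass screw head: 34.6 mm across flats, 14 deep, flat floor, square edges. Hex angle unknown. Turns clockwise from above; needs about 0.2 N m, stays where left, stops after 150 to 210 degrees.
- clamp_toe (a joint): How far the screw has lowered the steel locking pin (16 mm diameter, under the roof on the screw axis), in m: 0 up, 0.009 fully down at the screw's stop; starts at 0 to 0.0026. 210 degrees clockwise lower it 0.009. Fully down it stands in the window of the block when this is home; if the block is not home, the pin lands on it and the screw jams.
- stop_block: White block on the table, 0.15 kg. Origin: underside, midway in x. mm: tongue 50 wide in x, y -52..60, 12 thick, +y end goes into the pocket first; window 24 in x, y 24..46. At the -y end a fence, y -52..-46, up to z 42, and next to it an orange grip rib, 14 thick in x, y -46..-5, z 12..47: grip it across x.
- hex_key: Key with steel hex shaft and blue square grip, 92 mm tall, 0.2 kg, in its stand. Origin: centre of the shaft's lower end, z up. mm: hexagon 32 across flats, z 0..45, square end, corner on x; flange 52 diameter, z 45..50; grip a 36 x 36 block with faces across x and y, z 50..92: grip across x or y near z 75. In the socket its origin is 14 below the mouth and it stands by itself; turned hard it wedges: ease it back 8 degrees, then lift.
- key_stand: Grey block fixed to the table, 80 x 80 x 55 mm, origin at the centre of its underside. Through its middle goes a vertical round hole, 43 mm diameter. The key hangs in it with its flange on the block's top, the key's origin 10 mm above the table.
- sample_jar: Bystander: white jar with orange screw lid, 69 mm diameter, 75 mm tall, loose; origin at the centre of its underside. It, the stop block and the key stand change places from run to run.
- gold_tin: Bystander: closed gold tin, 66 mm diameter, 22 mm tall, loose, behind the jig; origin at the centre of its underside.
- spoon: Bystander: small metal spoon, 165 x 35 x 11 mm, loose, lying to the left behind; origin at its centre, underside.
- label_roll: Bystander: roll of white labels standing flat, 83 mm diameter, 40 mm tall, loose, to the right; origin at the centre of its underside.
There are look-alikes about, which are no part of the job. There is more than one size of the hex_key; the job needs the smaller.

How it is judged (in metres and radians):
On the way, in this order (a step that is already met when the one before it is completed fails the run):
1. the stop block is fully home under the roof, on the deck, with the pin not yet lowered into it (y of stop_block in the frame of jig between 0.0225 and 0.0275 m and x of stop_block in the frame of jig between -0.004 and 0.004 m and z of stop_block in the frame of jig between 0.01 and 0.015 m and angle between the y axis of stop_block and the y axis of jig, either way round below 0.12 rad and value of joint clamp_toe below 0.0035 m), for 0.2 s.
2. the key is seated in the screw's socket (horizontal distance between hex_key and socket below 0.004 m and z of hex_key in the frame of socket below -0.008 m and angle between hex_key's own z axis and vertical below 0.12 rad), for 0.2 s.
3. the screw is part of the way turned, and the key, let go, stands in the socket (all of step 2 and value of joint clamp_toe between 0.0037 and 0.0086 m and contact force between the fingers and hex_key below 0.1 N), for 0.1 s.
4. the screw is turned to its stop with the key in the socket (all of step 2 and value of joint clamp_toe above 0.0087 m), for 0.1 s.
At the end, for the whole second after the job is handed in: Block home in the jig (within 2.5 mm in y, 4 mm in x, flat on the deck, 0.12 rad); locking pin at least 8.5 mm down; key hanging upright in its stand (within 10 mm of its axis, tilt under 0.12 rad, origin 6 to 14 mm above the table); key and block released and at rest (y of stop_block in the frame of jig between 0.0225 and 0.0275 m and x of stop_block in the frame of jig between -0.004 and 0.004 m and z of stop_block in the frame of jig between 0.01 and 0.015 m and angle between the y axis of stop_block and the y axis of jig, either way round below 0.12 rad and value of joint clamp_toe above 0.0085 m and horizontal distance between hex_key and key_stand below 0.01 m and z of hex_key in the frame of key_stand between 0.006 and 0.014 m and angle between hex_key's own z axis and vertical below 0.12 rad and linear speed of each of hex_key, stop_block below 0.02 m/s and angular speed of hex_key below 0.2 rad/s and contact force between the fingers and hex_key below 0.1 N and contact force between the fingers and stop_block below 0.1 N); the robot touches nothing.
It fails at once if the sample jar is pushed more than 30 mm or tipped (distance of sample_jar from where it was at the start of the episode above 0.03 m or angle between sample_jar's own z axis and vertical above 0.5 rad).
It fails at once if the gold tin is pushed more than 30 mm or tipped (distance of gold_tin from where it was at the start of the episode above 0.03 m or angle between gold_tin's own z axis and vertical above 0.5 rad).
It fails at once if the spoon is pushed more than 30 mm or tipped (distance of spoon from where it was at the start of the episode above 0.03 m or angle between spoon's own z axis and vertical above 0.5 rad).
It fails at once if the label roll is pushed more than 30 mm or tipped (distance of label_roll from where it was at the start of the episode above 0.03 m or angle between label_roll's own z axis and vertical above 0.5 rad).
It also fails if it takes over 72 s, if anything falls off the work surface, if the arm or the gripper's body presses on something with over 40 N, if the wrist force passes 120 N, or if a joint passes its speed limit or range.

## Working session

There is one attempt and no reset: what is moved stays moved. The work goes in short steps, Python scripts to look and compute and a shell command to move; the robot and the scene stay as the last step left them, time stands still between calls to the robot, and variables do not carry over. Pictures are saved under pics/ and viewed, about 8 in all and at most 12, crops included, and the job is handed in when it is done.

```bash
mkdir -p pics
cat > h.py <<'E'
import numpy as np, cv2
from workcell import arm, optics
def cap(n):
    o=arm.get_obs(); p=optics.capture(n)
    if n=='wrist':
        T=np.eye(4);T[:3,:3]=np.array(o['tool_rot']);T[:3,3]=o['position'];p['W']=T@np.array(p['hand_eye'])
    else: p['W']=np.array(p['world_from_camera'])
    return p
def save(p,f): cv2.imwrite('pics/'+f,p['img'][:,:,::-1])
def ray(p,u,v):
    K=np.array([[p['fx'],0,p['cx']],[0,p['fy'],p['cy']],[0,0,1.]])
    x,y=cv2.undistortPoints(np.array([[[u,v]]],float),K,np.array([p['k1'],0,0,0.]))[0,0]
    return p['W'][:3,:3]@[x,y,1],p['W'][:3,3]
def atz(p,u,v,z):
    d,c=ray(p,u,v); return c+d*(z-c[2])/d[2]
def proj(p,X):
    c=np.linalg.inv(p['W'])@np.append(X,1); x,y=c[:2]/c[2]; s=1+p['k1']*(x*x+y*y)
    return p['fx']*x*s+p['cx'],p['fy']*y*s+p['cy']
def find(p,t,n=4):
    return [((p['W']@np.append(d['xyz'],1))[:3].round(4),round(d['conf'],2)) for d in optics.tip_of(p,t)[:n]]
E
python3 - <<'E'
from h import *
for n in('top','side'):
    p=cap(n);save(p,n+'0.png')
    print(n,p['W'][:3,3].round(3))
    for t in 'jig pocket socket stop_block hex_key key_stand sample_jar gold_tin spoon label_roll'.split(): print(t,[(list(a),c) for a,c in find(p,t)])
o=arm.get_obs();print(arm.tcp_to_grasp,o['width'],o['tool_rot'],o['wrist_force'],o['time'])
E
```

```text
top [ 0.427 -0.013  1.314]
jig [([np.float64(0.5363), np.float64(0.0089), np.float64(-0.0007)], 0.89), ([np.float64(0.673), np.float64(0.1282), np.float64(-0.003)], 0.18)]
pocket [([np.float64(0.5518), np.float64(0.0464), np.float64(0.0131)], 0.84)]
socket [([np.float64(0.5571), np.float64(0.0704), np.float64(0.0495)], 0.57)]
stop_block [([np.float64(0.6003), np.float64(-0.2889), np.float64(0.0018)], 0.62)]
hex_key [([np.float64(0.4732), np.float64(0.312), np.float64(0.0097)], 0.93), ([np.float64(0.5124), np.float64(0.4259), np.float64(-0.0024)], 0.81)]
key_stand [([np.float64(0.472), np.float64(0.311), np.float64(-0.0009)], 0.8)]
sample_jar [([np.float64(0.4173), np.float64(-0.2877), np.float64(-0.0002)], 0.58)]
gold_tin [([np.float64(0.6696), np.float64(0.127), np.float64(-0.0008)], 0.64)]
spoon [([np.float64(0.6372), np.float64(0.2996), np.float64(-0.0023)], 0.85)]
label_roll [([np.float64(0.6234), np.float64(-0.4217), np.float64(0.0)], 0.95), ([np.float64(0.5388), np.float64(0.0094), np.float64(-0.0027)], 0.19)]
side [ 0.159 -1.234  0.87 ]
jig [([np.float64(0.5386), np.float64(0.
[... 486 characters left out ...]
.94), ([np.float64(0.4744), np.float64(0.3103), np.float64(0.0168)], 0.78)]
key_stand [([np.float64(0.4753), np.float64(0.3121), np.float64(0.0014)], 0.95)]
sample_jar [([np.float64(0.4162), np.float64(-0.2881), np.float64(0.003)], 0.8)]
gold_tin [([np.float64(0.6801), np.float64(0.1309), np.float64(-0.0045)], 0.77)]
spoon [([np.float64(0.4753), np.float64(0.3114), np.float64(0.0137)], 0.43)]
label_roll [([np.float64(0.6179), np.float64(-0.4205), np.float64(0.0016)], 0.6)]
0.0187 0.08548670653017802 [[ 3.88327599e-01  9.21521389e-01 -7.46244836e-05]
 [ 9.21521384e-01 -3.88327605e-01 -9.62064121e-05]
 [-1.17635013e-04 -3.14084524e-05 -9.99999993e-01]] [-0.24640675 -0.04533312  1.0656582 ] 1.1
```

View pics/top0.png

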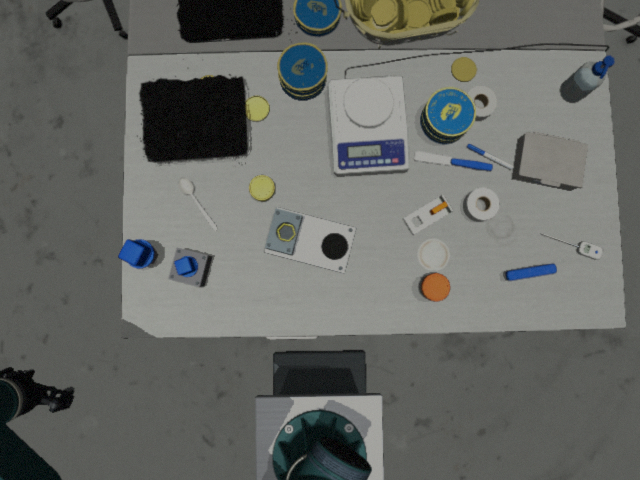

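View pics/side0.png

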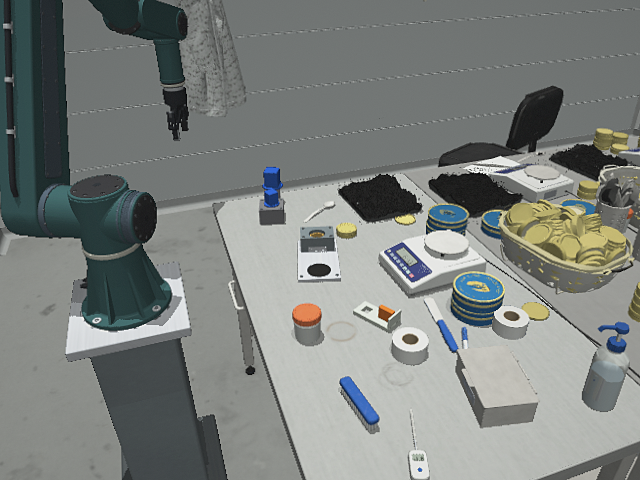

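```bash
python3 -m jog '[[[40,-40,20],[0,0,-0.12],1],[[70,-80,40],[0,0,-0.24],1],[[100,-120,60],[0,0,-0.36],1],[[120,-155,60],[0,0,-0.48],1],[[140,-190,60],[0,0,-0.6],1],[[160,-225,60],[0,0,-0.65],1],[[180,-260,60],[0,0,-0.65],1],[[200,-295,60],[0,0,-0.65],1],[[220,-330,60],[0,0,-0.65],1],[[240,-365,60],[0,0,-0.65],1],[[260,-400,60],[0,0,-0.65],1],[[260,-400,60],[0,0,-0.65],1]]'
python3 - <<'E'
from h import *
p=cap('wrist');save(p,'w1.png');print(p['W'].round(3))
for t in 'jig pocket socket hex_key key_stand gold_tin'.split(): print(t,find(p,t))
E
```

```text
time: 2.1
position: [0.4945, 0.1498, 0.2916]
tool_rot: [[0.868, 0.497, 0.001], [0.497, -0.868, -0.001], [0.001, 0.001, -1.0]]
wrist_force: [-0.1, -0.5, 0.0]
width: 0.0853
[[ 0.867  0.472  0.159  0.454]
 [ 0.498 -0.822 -0.276  0.221]
 [ 0.     0.318 -0.948  0.433]
 [ 0.     0.     0.     1.   ]]
jig [(array([ 0.5409,  0.0146, -0.0024]), 0.57)]
pocket [(array([0.5518, 0.0486, 0.0137]), 0.59)]
socket [(array([0.5595, 0.072 , 0.0536]), 0.67)]
hex_key [(array([0.479 , 0.3127, 0.009 ]), 0.66)]
key_stand [(array([4.743e-01, 3.114e-01, 2.000e-04]), 0.87)]
gold_tin [(array([ 0.6788,  0.1325, -0.0064]), 0.74)]
```

View pics/w1.png

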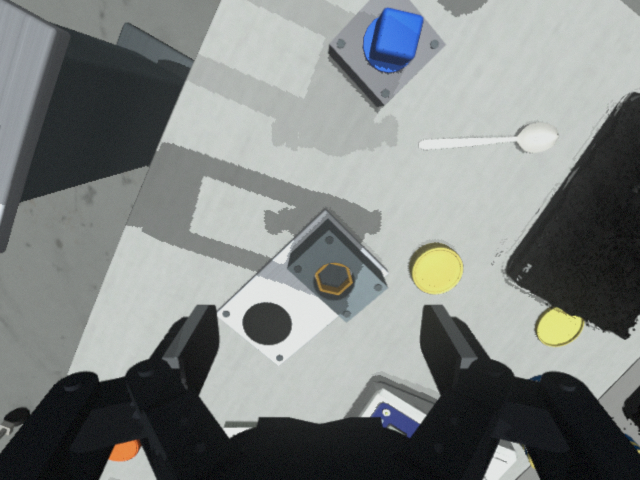

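Run:
```python
import cv2,numpy as np
i=cv2.imread('pics/w1.png')
a=cv2.resize(i[200:370,210:395],None,fx=3,fy=3,interpolation=cv2.INTER_CUBIC)
b=cv2.resize(i[0:110,325:450],None,fx=2,fy=2,interpolation=cv2.INTER_CUBIC)
o=np.zeros((510,805,3),np.uint8);o[:510,:555]=a;o[:220,555:805]=b
cv2.imwrite('pics/c1.png',o[:,:800])
```

```text
(no output)
```

View pics/c1.png

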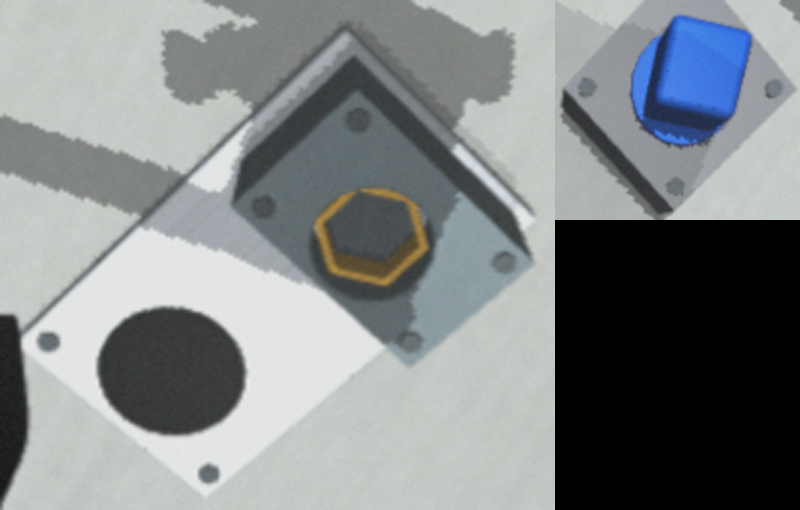

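```bash
cat > fit.py <<'E'
from h import *
from scipy.optimize import least_squares
def fit(p,px,model,x0):
    def world(q): 
        c,s=np.cos(q[2]),np.sin(q[2]); m=np.array(model)/1000.
        return np.c_[c*m[:,0]-s*m[:,1]+q[0],s*m[:,0]+c*m[:,1]+q[1],m[:,2]]
    f=lambda q:(np.array([proj(p,X) for X in world(q)])-px).ravel()
    r=least_squares(f,x0,loss='soft_l1',x_scale=[.01,.01,.1]);return r.x,f(r.x).reshape(-1,2).round(1)
E
python3 - <<'E'
from fit import *
import pickle
p=optics.capture('wrist');o=arm.get_obs()
T=np.eye(4);T[:3,:3]=o['tool_rot'];T[:3,3]=o['position'];p['W']=T@np.array(p['hand_eye'])
px=np.array([(353,88),(232,203),(410,366),(533,262),(20,338),(207,497),(348,28),(537,215)])/3.+[210,200]
m=[(-50,100,60),(-50,33,60),(50,33,60),(50,100,60),(-60,-105,12),(60,-105,12),(-60,105,12),(60,105,12)]
q,r=fit(p,px,m,[.54,.01,-.33]);print('jig',q,np.degrees(q[2]));print(r)
c,s=np.cos(q[2]),np.sin(q[2]);
print('socket',q[0]-s*.06,q[1]+c*.06,'home block',q[0]-s*.025,q[1]+c*.025)
h=np.array([(316,232),(333,271),(384,285),(428,246),(417,206),(371,188)])/3.+[210,200]
W=np.array([atz(p,*u,.05) for u in h])[:,:2];C=W.mean(0);d=W-C
print('hex',C,np.hypot(*d.T),np.degrees(np.arctan2(d[:,1],d[:,0]))%60)
k=np.array([(682,15),(750,33),(732,125),(656,99)])-[555,0];k=k/2.+[325,0]
W=np.array([atz(p,*u,.102) for u in k])[:,:2];print('keytop',W,W.mean(0))
st=np.array([(555+10,92),(795,90),(668,213)])-[555,0];st=st/2.+[325,0]
W=np.array([atz(p,*u,.055) for u in st])[:,:2];print('stand',W,(W[0]+W[1])/2)
E
```

```text
jig [ 0.53982933  0.02029021 -0.26929037] -15.429201402063965
[[ 1.4 -0.9]
 [-0.5  0.1]
 [-0.   0.1]
 [ 1.  -0.4]
 [-2.4  1.6]
 [-0.4  1. ]
 [-0.7 -0.9]
 [ 0.8  1.1]]
socket 0.5557921775821061 0.0781278079829351 home block 0.5464805170270607 0.04438921023928827
hex [0.55826156 0.07642944] [0.02337141 0.02183374 0.02096783 0.02140117 0.02144437 0.02160742] [23.23334918 11.05439272 11.05972038 21.11685348 10.53267929  4.7575576 ]
keytop [[0.45651397 0.32887811]
 [0.48443183 0.33771111]
 [0.49782515 0.30457082]
 [0.46433621 0.29661733]] [0.47577679 0.31694434]
stand [[0.42669666 0.28738239]
 [0.52192305 0.34456142]
 [0.49961715 0.26573005]] [0.47430985 0.31597191]
```

```bash
python3 -m jog '[[[8,-40,0],[0,0,0],1],[[16,-80,0],[0,0,0],1],[[24,-120,0],[0,0,0],1],[[32,-160,0],[0,0,0],1],[[40,-200,0],[0,0,0],1],[[48,-240,-5],[0,0,0],1],[[56,-280,-15],[0,0,0],1],[[64,-320,-30],[0,0,0],1],[[70,-360,-50],[0,0,0],1],[[75,-390,-60],[0,0,0],1],[[75,-390,-60],[0,0,0],1],[[75,-390,-60],[0,0,0],1]]'
python3 - <<'E'
from h import *
p=cap('wrist');save(p,'w2.png');print(p['W'].round(3).tolist())
print(find(p,'stop_block'),find(p,'sample_jar'),find(p,'label_roll'))
E
```

```text
time: 3.5
position: [0.5671, -0.2362, 0.2299]
tool_rot: [[0.867, 0.499, -0.002], [0.499, -0.867, 0.002], [-0.001, -0.003, -1.0]]
wrist_force: [-0.5, 0.1, 1.0]
width: 0.0852
[[0.866, 0.475, 0.156, 0.527], [0.5, -0.822, -0.273, -0.166], [-0.001, 0.315, -0.949, 0.372], [0.0, 0.0, 0.0, 1.0]]
[(array([ 0.5992, -0.2877,  0.0016]), 0.68)] [(array([ 0.419 , -0.2912,  0.0012]), 0.97), (array([ 0.6025, -0.2884,  0.002 ]), 0.49)] [(array([ 0.6267, -0.4205, -0.0012]), 0.6)]
```

View pics/w2.png

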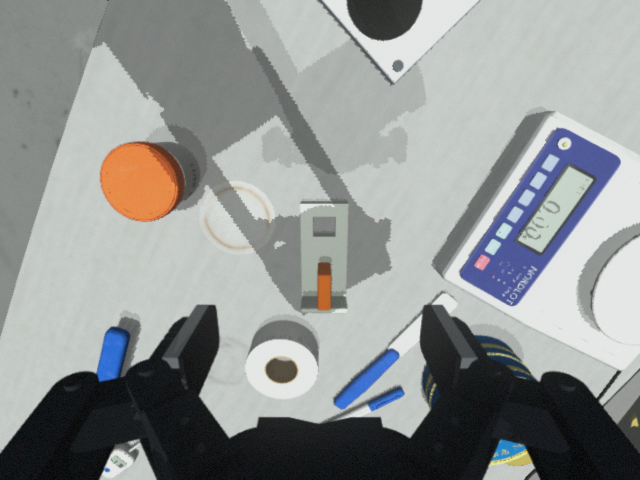

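Run:
```python
from h import *
p=optics.capture('wrist');o=arm.get_obs();print(o['position'])
T=np.eye(4);T[:3,:3]=o['tool_rot'];T[:3,3]=o['position'];p['W']=T@np.array(p['hand_eye'])
g=p['img'].astype(int);m=(g[...,0]>130)&(g[...,2]<70)&(g[...,0]-g[...,1]>60);m[:255]=0;m[320:]=0;m[:,:300]=0;m[:,350:]=0
ys,xs=np.nonzero(m)
print([(v,xs[ys==v].min(),xs[ys==v].max()) for v in range(ys.min(),ys.max()+1,3)])
f=[atz(p,301,202,.012),atz(p,348,203,.012)];d=f[1]-f[0];print('front',np.mean(f,0),np.degrees(np.arctan2(d[1],d[0])),np.hypot(*d[:2]))
for a in [(325,262),(324.5,310)]: print(atz(p,*a,.047))
# side edges of tongue
print([atz(p,*a,.012) for a in [(302,208),(302,290),(348,208),(347,290)]])
```

```text
[ 0.56759399 -0.23422202  0.23214435]
[(275, np.int64(317), np.int64(327)), (278, np.int64(316), np.int64(327)), (281, np.int64(316), np.int64(327)), (284, np.int64(316), np.int64(327)), (287, np.int64(316), np.int64(327)), (290, np.int64(316), np.int64(328)), (293, np.int64(316), np.int64(327)), (296, np.int64(316), np.int64(327)), (299, np.int64(316), np.int64(328)), (302, np.int64(316), np.int64(328)), (305, np.int64(316), np.int64(327)), (308, np.int64(316), np.int64(327))]
front [ 0.57337225 -0.23353484  0.012     ] 28.93326993231243 0.0489517698523304
[ 0.59988147 -0.27867329  0.047     ]
[ 0.62692491 -0.32564851  0.047     ]
[array([ 0.55599283, -0.25044816,  0.012     ]), array([ 0.60262196, -0.33358937,  0.012     ]), array([ 0.59759968, -0.22625303,  0.012     ]), array([ 0.64667663, -0.30799369,  0.012     ])]
```

```bash
python3 -m jog '[[[25,-38,-20],[0,0,0],1],[[49,-74,-40],[0,0,0],1],[[49,-74,-80],[0,0,0],1],[[49,-74,-120],[0,0,0],1],[[49,-74,-155],[0,0,0],1],[[49,-74,-170],[0,0,0],1],[[49,-74,-170],[0,0,0],1],[[49,-74,-170],[0,0,0],1]]'
python3 - <<'E'
from h import *
p=cap('wrist');save(p,'w3.png');o=arm.get_obs();print(o['position'])
E
```

```text
time: 4.42
position: [0.6166, -0.307, 0.0621]
tool_rot: [[0.864, 0.503, -0.0], [0.503, -0.864, 0.001], [0.0, -0.001, -1.0]]
wrist_force: [0.4, -0.3, 0.3]
width: 0.0854
[ 0.61782207 -0.30795465  0.06370122]
```

View pics/w3.png

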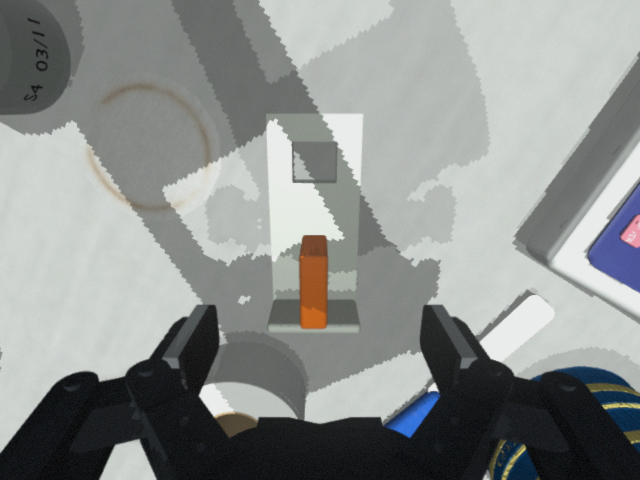

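```bash
python3 -m jog '[[[0,0,-30],[0,0,0],1],[[0,0,-44],[0,0,0],1],[[0,0,-44],[0,0,0],0],[[0,0,-44],[0,0,0],-1],[[0,0,-44],[0,0,0],-1],[[0,0,-44],[0,0,0],-1],[[0,0,-44],[0,0,0],-1],[[0,0,-44],[0,0,0],-1]]' 60
python3 - <<'E'
from h import *
for i in range(2):
  p=cap('wrist');o=arm.get_obs();print(np.round(o['position'],4),o['width'],o['wrist_force'])
save(p,'w4.png')
E
```

```text
time: 5.13
position: [0.6182, -0.3086, 0.0209]
tool_rot: [[0.864, 0.503, 0.003], [0.503, -0.864, -0.002], [0.002, 0.004, -1.0]]
wrist_force: [-5.0, 2.0, 16.4]
width: 0.0127
[ 0.6184 -0.3086  0.021 ] 0.012873071668400625 [0.52389078 0.23298182 6.46998031]
[ 0.6184 -0.3086  0.021 ] 0.012969070313615477 [-1.08204412 -0.18009958  6.15467519]
```

```bash
python3 -m jog '[[[0,0,30],[0,0,0],-1],[[0,0,65],[0,0,0],-1],[[-10,25,100],[0,0,-0.1],-1],[[-22,55,110],[0,0,-0.2],-1],[[-36,90,110],[0,0,-0.32],-1],[[-50,125,110],[0,0,-0.44],-1],[[-64,160,110],[0,0,-0.56],-1],[[-78,195,100],[0,0,-0.68],-1],[[-92,230,85],[0,0,-0.8],-1],[[-99,253,75],[0,0,-0.8],-1],[[-99,253,70],[0,0,-0.8],-1],[[-99,253,70],[0,0,-0.8],-1]]' 60
python3 - <<'E'
from h import *
p=cap('wrist');p=cap('wrist');o=arm.get_obs();print(np.round(o['position'],4),o['width'],o['wrist_force'])
save(p,'w5.png')
for t in 'jig pocket socket stop_block'.split(): print(t,find(p,t))
E
```

```text
time: 6.23
position: [0.5177, -0.0541, 0.0899]
tool_rot: [[0.964, -0.267, -0.002], [-0.267, -0.964, -0.004], [-0.001, 0.004, -1.0]]
wrist_force: [0.2, -0.5, -2.5]
width: 0.013
[ 0.5203 -0.0562  0.0912] 0.012924349606471913 [ 0.20598004 -0.47114979 -1.82546519]
jig [(array([ 0.5448,  0.0156, -0.0012]), 0.61)]
pocket [(array([0.551 , 0.0489, 0.0128]), 0.81)]
socket []
stop_block [(array([ 0.5277, -0.0314,  0.0716]), 0.81)]
```

View pics/w5.png

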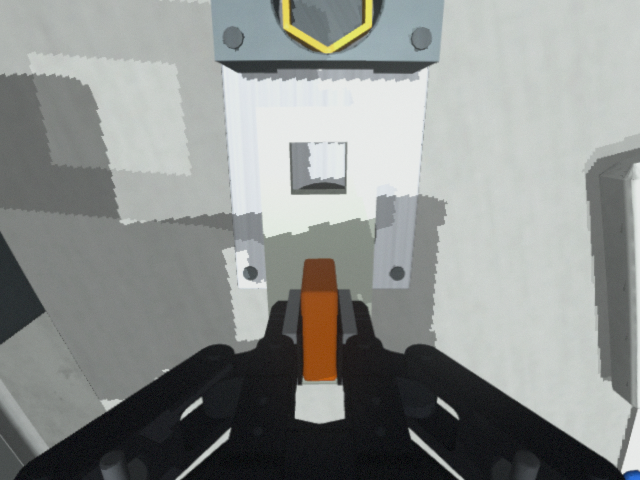

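Run:
```python
from h import *
import cv2
p=optics.capture('wrist');o=arm.get_obs();print(np.round(o['position'],4))
T=np.eye(4);T[:3,:3]=o['tool_rot'];T[:3,3]=o['position'];p['W']=T@np.array(p['hand_eye'])
g=cv2.GaussianBlur(cv2.cvtColor(p['img'],cv2.COLOR_RGB2GRAY),(3,3),0).astype(float)
def ex(v,a,b):
    d=np.abs(np.diff(g[v,a:b]));i=np.argsort(d)[::-1][:2];return [(a+int(k),int(d[k])) for k in i]
for v in (10,20,30,45,55): print('roofL',v,ex(v,195,228),'R',ex(v,425,460))
for v in (120,140,160,180,195): print('blkL',v,ex(v,245,275),'R',ex(v,362,385))
for v in (152,160,170,180): print('win',v,ex(v,282,300),ex(v,340,356))
def ey(u,a,b):
    d=np.abs(np.diff(g[a:b,u]));i=np.argsort(d)[::-1][:2];return [(a+int(k),int(d[k])) for k in i]
for u in (225,245,265,290,320,350,390,410,430): print('mouth',u,ey(u,50,80))
for u in (298,310,325,340): print('winT',u,ey(u,135,150))
for u in (262,275,290,310,330,350,370): print('blkfront',u,ey(u,90,125))
```

```text
[ 0.5203 -0.0566  0.0914]
roofL 10 [(206, 10), (207, 7)] R [(437, 16), (438, 13)]
roofL 20 [(207, 11), (208, 6)] R [(437, 14), (436, 14)]
roofL 30 [(218, 15), (219, 14)] R [(425, 15), (436, 14)]
roofL 45 [(223, 15), (222, 14)] R [(435, 14), (434, 12)]
roofL 55 [(210, 7), (209, 6)] R [(434, 15), (433, 11)]
blkL 120 [(254, 2), (248, 2)] R [(363, 1), (364, 1)]
blkL 140 [(253, 2), (249, 2)] R [(382, 1), (380, 1)]
blkL 160 [(268, 1), (267, 1)] R [(374, 1), (376, 1)]
blkL 180 [(255, 2), (266, 1)] R [(383, 0), (382, 0)]
blkL 195 [(255, 2), (256, 2)] R [(381, 15), (380, 12)]
win 152 [(289, 49), (288, 41)] [(344, 37), (346, 36)]
win 160 [(289, 58), (288, 33)] [(346, 39), (344, 37)]
win 170 [(289, 53), (290, 33)] [(346, 40), (344, 32)]
win 180 [(290, 46), (289, 44)] [(346, 47), (345, 40)]
mouth 225 [(65, 58), (66, 56)]
mouth 245 [(58, 37), (57, 33)]
mouth 265 [(57, 38), (58, 34)]
mouth 290 [(57, 39), (58, 31)]
mouth 320 [(57, 39), (66, 38)]
mouth 350 [(57, 44), (66, 34)]
mouth 390 [(58, 37), (57, 36)]
mouth 410 [(70, 38), (58, 36)]
mouth 430 [(60, 39), (61, 32)]
winT 298 [(141, 33), (142, 31)]
winT 310 [(141, 18), (143, 15)]
winT 325 [(140, 6), (142, 4)]
winT 340 [(140, 3), (144, 2)]
blkfront 262 [(106, 2), (108, 1)]
blkfront 275 [(116, 1), (115, 1)]
blkfront 290 [(105, 2), (106, 2)]
blkfront 310 [(116, 1), (118, 1)]
blkfront 330 [(106, 1), (109, 1)]
blkfront 350 [(107, 1), (106, 1)]
blkfront 370 [(123, 1), (91, 1)]
```

Run:
```python
from h import *
p=optics.capture('wrist');o=arm.get_obs()
T=np.eye(4);T[:3,:3]=o['tool_rot'];T[:3,3]=o['position'];p['W']=T@np.array(p['hand_eye'])
ang=lambda a,b:np.degrees(np.arctan2(*(b-a)[1::-1]))
a,b=atz(p,245,57.9,.06),atz(p,390,58.1,.06);print('jig yaw',ang(a,b))
L,R=atz(p,209.8,55,.06),atz(p,434.2,55,.06);print('roof',ang(L,R),np.linalg.norm(R-L),(L+R)/2)
a,b=atz(p,289.3,152,.0825),atz(p,289.6,180,.0825);print('win left yaw',ang(a,b)+90)
l,r=atz(p,289.5,165,.0825),atz(p,346.5,165,.0825);print('win',np.linalg.norm(r-l),(l+r)/2)
t=atz(p,318,141.8,.0825);print('win top edge',t)
y=np.radians(ang(L,R));ux=np.array([np.cos(y),np.sin(y)]);uy=np.array([-ux[1],ux[0]])
m=((L+R)/2)[:2];w=((l+r)/2)[:2]
print('lateral err block-jig mm',(w-m)@ux*1e3,'window front edge(y46) to mouth(33) mm',(m-t[:2])@uy*1e3, 'tool yaw',np.degrees(np.arctan2(o['tool_rot'][1][0],o['tool_rot'][0][0])))
```

```text
jig yaw -15.713224766159783
roof -15.608884825985545 0.09956120040665381 [0.55054217 0.04746536 0.06      ]
win left yaw -16.497368159855426
win 0.023876811445768892 [0.5363998  0.00389408 0.0825    ]
win top edge [0.5389566  0.01299062 0.0825    ]
lateral err block-jig mm -1.897121820531626 window front edge(y46) to mouth(33) mm 36.32066328794404 tool yaw -15.69751603112205
```

```bash
python3 -m jog '[[[2,-0.5,-25],[0,0,0],-1],[[2,-0.5,-50],[0,0,0],-1],[[2,-0.5,-56],[0,0,0],-1],[[2,-0.5,-56],[0,0,0],-1],[[4.7,9.1,-56],[0,0,0],-1],[[7.4,18.8,-56],[0,0,0],-1],[[7.4,18.8,-56],[0,0,0],-1],[[7.4,18.8,-56],[0,0,0],-1]]'
python3 - <<'E'
from h import *
p=cap('wrist');o=arm.get_obs();print(np.round(o['position'],4),o['width'],np.round(o['wrist_force'],1),np.round(o['torque'],2))
save(p,'w6.png')
E
```

```text
time: 7.3
position: [0.5281, -0.0369, 0.036]
tool_rot: [[0.963, -0.269, 0.003], [-0.269, -0.963, -0.005], [0.004, 0.004, -1.0]]
wrist_force: [-0.5, 0.1, -0.9]
width: 0.0131
[ 0.5279 -0.0371  0.0359] 0.012756784000346445 [-0.1  0.3 -1.6] [-0.04  0.06 -0.01]
```

View pics/w6.png

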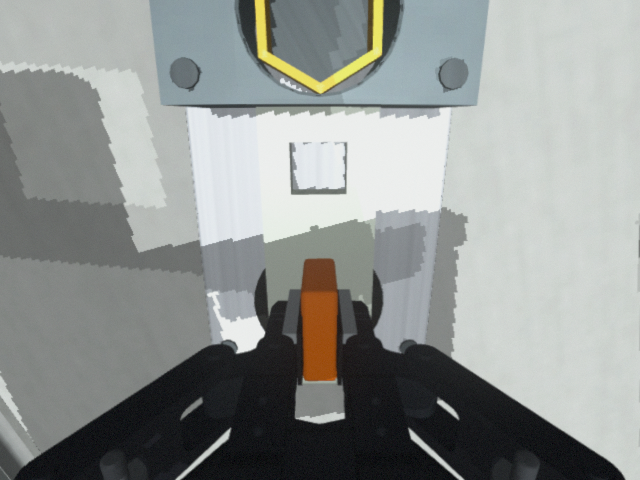

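```bash
python3 -m jog '[[[2.7,9.6,0],[0,0,0],-1],[[5.4,19.2,0],[0,0,0],-1],[[8.1,28.8,0],[0,0,0],-1],[[10.8,38.5,0],[0,0,0],-1],[[13,46.2,0],[0,0,0],-1],[[13.5,48.2,0],[0,0,0],-1],[[13.5,48.2,0],[0,0,0],-1]]'; python3 -m jog '[[[0.8,2.9,0],[0,0,0],-1],[[1.4,4.8,0],[0,0,0],-1],[[1.4,4.8,0],[0,0,0],-1]]'
```

```text
time: 7.93
position: [0.5417, 0.012, 0.0359]
tool_rot: [[0.963, -0.268, 0.003], [-0.268, -0.963, -0.005], [0.004, 0.004, -1.0]]
wrist_force: [-0.6, 1.0, -2.3]
width: 0.0129
time: 8.18
position: [0.5417, 0.0133, 0.0362]
tool_rot: [[0.964, -0.266, 0.0], [-0.266, -0.964, -0.01], [0.003, 0.01, -1.0]]
wrist_force: [-5.6, -17.6, 4.8]
width: 0.0131
```

```bash
python3 -m jog '[[[2,6.5,0],[0,0,0],-1],[[2,7,-1],[0,0,0],-1],[[2,7,-1],[0,0,0],-1]]'
python3 - <<'E'
from h import *
p=cap('wrist');save(p,'w7.png');o=arm.get_obs();print(np.round(o['position'],4))
for t in 'stop_block pocket socket jig'.split(): print(t,find(p,t))
E
```

```text
time: 8.43
position: [0.5412, 0.0138, 0.0363]
tool_rot: [[0.965, -0.263, -0.004], [-0.263, -0.965, -0.02], [0.001, 0.02, -1.0]]
wrist_force: [-11.4, -31.7, 16.5]
width: 0.0127
[0.5412 0.0138 0.0363]
stop_block []
pocket []
socket [(array([0.5583, 0.0735, 0.0534]), 0.84)]
jig [(array([ 0.5402,  0.0142, -0.0044]), 0.92)]
```

View pics/w7.png

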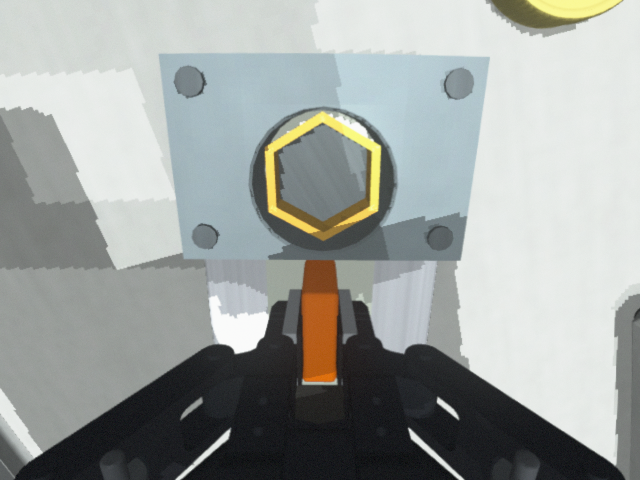

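Run:
```python
from fit import *
p=optics.capture('wrist');o=arm.get_obs()
T=np.eye(4);T[:3,:3]=o['tool_rot'];T[:3,3]=o['position'];p['W']=T@np.array(p['hand_eye'])
a,b=atz(p,320,259.5,.06),atz(p,320,380.5,.059);print('mouth to rib back (54):',np.hypot(*(a-b)[:2]))
q,r=fit(p,np.array([(160,53),(489,57),(461,260),(184,259)]),[(-50,100,60),(50,100,60),(50,33,60),(-50,33,60)],[.54,.015,-.27]);print(q,np.degrees(q[2]),r.tolist())
c,s=np.cos(q[2]),np.sin(q[2]);print('socket',q[0]-s*.06,q[1]+c*.06)
W=np.array([atz(p,*u,.05) for u in [(322,111),(381,147),(379,208),(322,240),(267,208),(265,149)]])[:,:2];C=W.mean(0);d=W-C
print('hex',C,np.hypot(*d.T),np.degrees(np.arctan2(d[:,1],d[:,0]))%60)
print(find(p,'socket'))
```

```text
mouth to rib back (54): 0.05491138634964314
[ 0.54215931  0.01397122 -0.27478678] -15.744122809700063 [[-1.7, -0.1], [2.7, -0.5], [0.6, 1.5], [-0.7, 0.4]]
socket 0.5584398112148115 0.07172020691098274
hex [0.55831523 0.07221773] [0.02307038 0.02316648 0.0233877  0.02328931 0.0230937  0.02271294] [15.50214943 13.68064363 17.40996641 14.33143649 12.4899346  17.20369308]
[(array([0.5628, 0.0725, 0.0528]), 0.62)]
```

```bash
python3 -m jog '[[[0,0,0],[0,0,0],-1],[[0,0,0],[0,0,0],0],[[0,0,0],[0,0,0],1],[[0,0,0],[0,0,0],1],[[0,0,0],[0,0,0],1],[[0,0,0],[0,0,0],1],[[0,0,35],[0,0,0],1],[[0,0,75],[0,0,0],1],[[0,0,115],[0,0,0],1],[[0,0,155],[0,0,0],1]]'; python3 -m jog '[[[-9,40,0],[0,0,0.1],1],[[-18,80,0],[0,0,0.2],1],[[-27,120,0],[0,0,0.3],1],[[-36,160,0],[0,0,0.4],1],[[-45,200,0],[0,0,0.5],1],[[-54,240,0],[0,0,0.56],1],[[-62,275,0],[0,0,0.56],1],[[-67,298,0],[0,0,0.56],1],[[-67,298,0],[0,0,0.56],1],[[-67,298,0],[0,0,0.56],1]]'
python3 - <<'E'
from h import *
p=cap('wrist');save(p,'w8.png');o=arm.get_obs();print(np.round(o['position'],4),np.round(o['tool_rot'],3).tolist())
print(find(p,'hex_key'),find(p,'key_stand'))
E
```

```text
time: 9.62
position: [0.5407, 0.0143, 0.1927]
tool_rot: [[0.965, -0.263, -0.005], [-0.263, -0.965, -0.019], [-0.0, 0.019, -1.0]]
wrist_force: [1.4, -0.7, 1.0]
width: 0.0857
time: 10.45
position: [0.4729, 0.3137, 0.1925]
tool_rot: [[0.956, 0.293, 0.005], [0.293, -0.956, -0.019], [-0.0, 0.02, -1.0]]
wrist_force: [0.5, 0.8, 0.1]
width: 0.0851
[0.4732 0.3125 0.1924] [[0.957, 0.292, 0.005], [0.292, -0.956, -0.019], [-0.001, 0.02, -1.0]]
[(array([0.5131, 0.4301, 0.0007]), 0.71), (array([0.4795, 0.3125, 0.0109]), 0.7)] [(array([ 0.4741,  0.3102, -0.0026]), 0.92)]
```

View pics/w8.png

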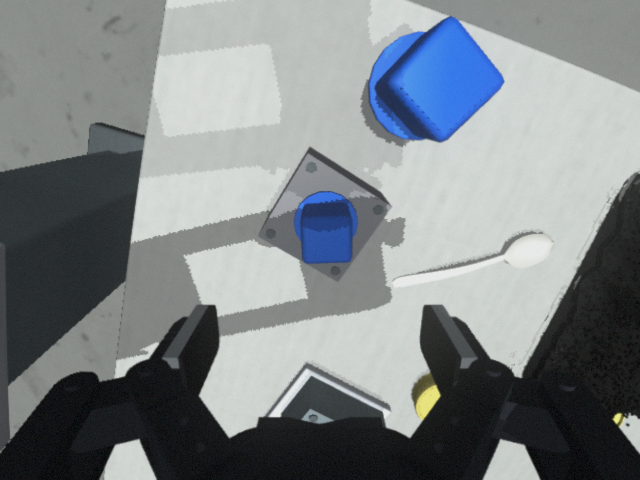

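Run:
```python
from h import *
p=optics.capture('wrist');o=arm.get_obs();print(o['position'])
T=np.eye(4);T[:3,:3]=o['tool_rot'];T[:3,3]=o['position'];p['W']=T@np.array(p['hand_eye'])
P=[atz(p,*u,.102) for u in [(301.5,228),(352,228),(351.5,264),(303,264.5)]];print(np.round(P,4),np.mean(P,0))
ang=lambda a,b:np.degrees(np.arctan2(*(b-a)[1::-1]))
print(ang(P[3],P[2]),ang(P[3],P[0])-90,ang(P[2],P[1])-90)
S=[atz(p,*u,.055) for u in [(310,149),(389,206),(335,281),(258,238)]];print(np.mean(S,0))
F=atz(p,326.5,215,.06);print(F)
```

```text
[0.47383864 0.31122648 0.19257821]
[[0.4596 0.3154 0.102 ]
 [0.4927 0.3254 0.102 ]
 [0.5009 0.2998 0.102 ]
 [0.4681 0.2895 0.102 ]] [0.48034827 0.30752132 0.102     ]
17.48183744955482 18.09647177647703 17.855353417889546
[0.47675195 0.31091581 0.055     ]
[0.47761871 0.31776345 0.06      ]
```

```bash
python3 -m jog '[[[4,0,-40],[0.019,0.005,0.01],1],[[4,0,-80],[0.019,0.005,0.01],1],[[4,0,-115],[0.019,0.005,0.01],1],[[4,0,-126],[0.019,0.005,0.01],1],[[4,0,-126],[0.019,0.005,0.01],0],[[4,0,-126],[0.019,0.005,0.01],-0.5],[[4,0,-126],[0.019,0.005,0.01],-1],[[4,0,-126],[0.019,0.005,0.01],-1],[[4,0,-126],[0.019,0.005,0.01],-1]]' 60; python3 -m jog '[[[0,0,20],[0,0,0],-1],[[0,0,50],[0,0,0],-1],[[0,0,80],[0,0,0],-1],[[0,0,80],[0,0,0],-1]]'
python3 - <<'E'
from h import *
p=cap('wrist');save(p,'w9.png');o=arm.get_obs();print(np.round(o['position'],4),o['width'],np.round(o['wrist_force'],2))
s=cap('side');x=find(s,'hex_key');print(x)
g=o['position'];u,v=map(int,proj(s,np.array([g[0],g[1],g[2]-.03])));print(u,v)
a=cv2.resize(s['img'][v-40:v+40,u-40:u+40],(560,560),interpolation=cv2.INTER_CUBIC);cv2.imwrite('pics/s9.png',a[:,:,::-1])
E
```

```text
time: 11.4
position: [0.4796, 0.312, 0.069]
tool_rot: [[0.954, 0.298, 0.004], [0.298, -0.954, 0.002], [0.005, -0.0, -1.0]]
wrist_force: [-0.5, -1.8, 6.3]
width: 0.0351
time: 11.73
position: [0.4835, 0.3142, 0.1559]
tool_rot: [[0.954, 0.299, 0.015], [0.299, -0.954, 0.007], [0.016, -0.002, -1.0]]
wrist_force: [0.3, 1.2, -1.7]
width: 0.0354
[0.4824 0.3136 0.1535] 0.03507714479965028 [ 0.03 -1.   -1.98]
[(array([0.4803, 0.313 , 0.0971]), 0.8), (array([0.5085, 0.433 , 0.0018]), 0.66)]
271 184
```

View pics/s9.png

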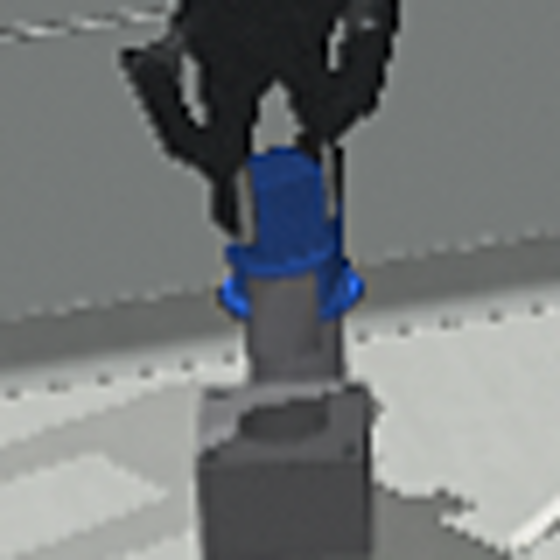

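```bash
python3 -m jog '[[[10,-40,5],[-0.007,0.015,0.08],-1],[[20,-75,5],[-0.007,0.015,0.18],-1],[[32,-110,5],[-0.007,0.015,0.28],-1],[[44,-145,5],[-0.007,0.015,0.38],-1],[[56,-180,5],[-0.007,0.015,0.48],-1],[[68,-215,0],[-0.007,0.015,0.483],-1],[[76,-242,-10],[-0.007,0.015,0.483],-1],[[76,-242,-20],[-0.007,0.015,0.483],-1],[[76,-242,-20],[-0.007,0.015,0.483],-1],[[76,-242,-20],[-0.007,0.015,0.483],-1]]'
python3 - <<'E'
from h import *
p=cap('wrist');p=cap('wrist');save(p,'w10.png');o=arm.get_obs();print(np.round(o['position'],4),o['width'],np.round(o['wrist_force'],2),np.round(o['tool_rot'],3).tolist())
for n in('wrist','side','top'):
    q=p if n=='wrist' else cap(n); print(n,find(q,'hex_key'),find(q,'socket'))
E
```

```text
time: 12.72
position: [0.5534, 0.0703, 0.1279]
tool_rot: [[0.707, 0.707, -0.014], [0.707, -0.707, -0.005], [-0.013, -0.006, -1.0]]
wrist_force: [-0.1, -0.7, -2.5]
width: 0.0353
[0.5546 0.0711 0.1292] 0.03514778745723959 [ 0.45  0.63 -2.26] [[0.706, 0.708, -0.011], [0.708, -0.706, -0.005], [-0.011, -0.004, -1.0]]
wrist [(array([ 0.638 ,  0.3022, -0.0028]), 0.58), (array([0.5501, 0.0711, 0.0724]), 0.55)] []
side [(array([0.5086, 0.4338, 0.0038]), 0.85), (array([0.551 , 0.0697, 0.0751]), 0.81)] [(array([0.5556, 0.0733, 0.0527]), 0.67)]
top [(array([ 0.512 ,  0.4251, -0.0017]), 0.76)] [(array([0.5561, 0.0688, 0.0499]), 0.9), (array([ 5.36e-01,  1.06e-02, -1.00e-04]), 0.59)]
```

View pics/w10.png

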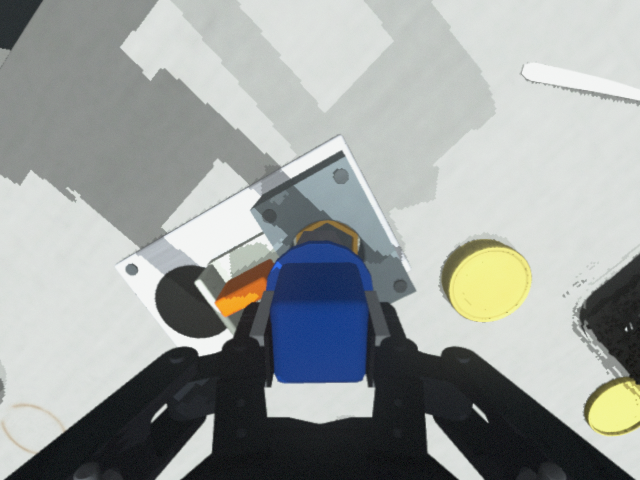

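Run:
```python
from h import *
p=cap('wrist');o=arm.get_obs();g=p['img'].astype(int);pos=np.array(o['position']);R=np.array(o['tool_rot']);print(pos)
m=((g[...,2]>90)&(g[...,2]-g[...,0]>60));m[:200]=0;m[400:]=0;m[:,:200]=0;m[:,450:]=0
n,l,s,c=cv2.connectedComponentsWithStats(m.astype(np.uint8));k=1+s[1:,4].argmax();m=l==k
print(s[k]);
rows=[(v,np.nonzero(m[v])[0].min(),np.nonzero(m[v])[0].max()) for v in range(s[k][1],s[k][1]+60,5)];print([tuple(map(int,r)) for r in rows])
t=np.linspace(0,2*np.pi,181);d=arm.tcp_to_grasp
for dy in np.arange(-8,9,2)/1000:
  out=[]
  for zz in(.109,.104): # rim z = origin(.059 below tcp)+.05/.045
    C=np.array([(proj(p,pos+R@[ .026*np.cos(a),dy+.026*np.sin(a),.059-(zz-.059)])) for a in t]);i=C[:,1].argmin();out+=[C[i].round(1).tolist(),C[:,0].min().round(1),C[:,0].max().round(1)]
  print(dy,out)
```

```text
[0.55553834 0.07034423 0.12988529]
[ 271  267   97  116 8680]
[(267, 341, 341), (272, 329, 344), (277, 316, 354), (282, 297, 358), (287, 292, 357), (292, 290, 360), (297, 282, 364), (302, 275, 365), (307, 271, 367), (312, 271, 367), (317, 271, 367), (322, 272, 366)]
-0.008 [[319.6, 230.5], np.float64(264.0), np.float64(375.0), [319.6, 227.2], np.float64(265.5), np.float64(373.4)]
-0.006 [[319.6, 234.7], np.float64(264.2), np.float64(374.7), [319.5, 231.3], np.float64(265.7), np.float64(373.2)]
-0.004 [[319.6, 239.0], np.float64(264.4), np.float64(374.5), [319.5, 235.5], np.float64(265.9), np.float64(373.0)]
-0.002 [[319.5, 243.2], np.float64(264.6), np.float64(374.3), [319.5, 239.6], np.float64(266.1), np.float64(372.8)]
0.0 [[319.5, 247.3], np.float64(264.9), np.float64(374.1), [319.5, 243.6], np.float64(266.3), np.float64(372.6)]
0.002 [[319.5, 251.5], np.float64(265.1), np.float64(373.9), [319.5, 247.6], np.float64(266.5), np.float64(372.4)]
0.004 [[319.5, 255.6], np.float64(265.3), np.float64(373.7), [319.5, 251.6], np.float64(266.7), np.float64(372.2)]
0.006 [[319.5, 259.6], np.float64(265.5), np.float64(373.4), [319.5, 255.6], np.float64(266.9), np.float64(372.0)]
0.008 [[319.5, 263.7], np.float64(265.7), np.float64(373.2), [319.5, 259.6], np.float64(267.1), np.float64(371.8)]
```

```bash
python3 -m jog '[[[4.7,0,0],[0.005,-0.011,0],-1],[[4.7,0,-6],[0.005,-0.011,0],-1],[[4.7,0,-12],[0.005,-0.011,0],-1],[[4.7,0,-16],[0.005,-0.011,0],-1],[[4.7,0,-19],[0.005,-0.011,0],-1],[[4.7,0,-22],[0.005,-0.011,0],-1],[[4.7,0,-24],[0.005,-0.011,0],-1],[[4.7,0,-24],[0.005,-0.011,0],-1]]'
```

```text
time: 13.93
position: [0.5601, 0.0702, 0.1078]
tool_rot: [[0.706, 0.708, 0.002], [0.708, -0.706, -0.001], [0.001, 0.002, -1.0]]
wrist_force: [-6.2, -0.7, 18.9]
width: 0.0353
```

```bash
python3 -m jog '[[[-1,0,-1],[0,0,0],-1],[[-2,0,-1],[0,0,0],-1],[[-2,1.5,-1],[0,0,0],-1],[[-1,2,-1],[0,0,0],-1],[[0,1,-1],[0,0,0],-1],[[-1,0.5,-2],[0,0,0.1],-1],[[-1,0.5,-2],[0,0,0],-1],[[-1,0.5,-2],[0,0,-0.1],-1],[[-1,0.5,-2],[0,0,-0.1],-1]]'
```

```text
time: 14.68
position: [0.5598, 0.0703, 0.1079]
tool_rot: [[0.776, 0.631, 0.004], [0.631, -0.776, -0.002], [0.002, 0.004, -1.0]]
wrist_force: [-5.0, -0.8, 17.4]
width: 0.0351
```

```bash
python3 - <<'E'
import cv2,numpy as np
a=cv2.imread('pics/s9.png');b=cv2.resize(a,(80,80),interpolation=cv2.INTER_AREA).astype(int)
for v in (39,41,43,45,47,48,49,50,51,52): print(v,[tuple(b[v,u][[2,1,0]])[0] for u in range(29,54)])
E
python3 - <<'E'
import sys;sys.path.insert(0,'.')
from h import *
s=cap('side')
P=np.array([.4824,.3136,.115]);k=np.array(proj(s,P))
d=np.array([s['W'][0,0],s['W'][1,0],0]);d/=np.linalg.norm(d)
print('px per mm',np.linalg.norm(np.array(proj(s,P+.01*d))-k)/10,'right dir az',np.degrees(np.arctan2(d[1],d[0])))
cd=s['W'][:3,3]-P;print('to cam az',np.degrees(np.arctan2(cd[1],cd[0])))
E
```

```text
39 [np.int64(118), np.int64(125), np.int64(130), np.int64(115), np.int64(52), np.int64(24), np.int64(42), np.int64(48), np.int64(45), np.int64(44), np.int64(44), np.int64(54), np.int64(54), np.int64(58), np.int64(68), np.int64(75), np.int64(42), np.int64(27), np.int64(23), np.int64(23), np.int64(31), np.int64(39), np.int64(82), np.int64(104), np.int64(104)]
41 [np.int64(105), np.int64(102), np.int64(51), np.int64(37), np.int64(28), np.int64(26), np.int64(54), np.int64(77), np.int64(82), np.int64(87), np.int64(90), np.int64(90), np.int64(88), np.int64(87), np.int64(88), np.int64(84), np.int64(48), np.int64(26), np.int64(27), np.int64(35), np.int64(35), np.int64(42), np.int64(24), np.int64(96), np.int64(105)]
43 [np.int64(105), np.int64(108), np.int64(71), np.int64(37), np.int64(36), np.int64(41), np.int64(51), np.int64(76), np.int64(85), np.int64(89), np.int64(88), np.int64(87), np.int64(85), np.int64(84), np.int64(85), np.int64(81), np.int64(55), np.int64(32), np.int64(29), np.int64(27), np.int64(29), np.int64(60), np.int64(104), np.int64(111), np.int64(107)]
45 [np.int64(103), np.in
[... 1921 characters left out ...]
 np.int64(74), np.int64(80), np.int64(83), np.int64(85), np.int64(88), np.int64(85), np.int64(87), np.int64(86), np.int64(83), np.int64(78), np.int64(70), np.int64(64), np.int64(145), np.int64(193), np.int64(194), np.int64(191), np.int64(190)]
52 [np.int64(197), np.int64(192), np.int64(193), np.int64(193), np.int64(198), np.int64(204), np.int64(142), np.int64(78), np.int64(74), np.int64(79), np.int64(84), np.int64(88), np.int64(88), np.int64(86), np.int64(85), np.int64(84), np.int64(81), np.int64(78), np.int64(69), np.int64(62), np.int64(123), np.int64(192), np.int64(196), np.int64(192), np.int64(190)]
px per mm 0.3056065123273828 right dir az -18.15989668943013
to cam az -101.80906679461444
```

```bash
python3 -m jog '[[[-1,0,4],[0,0,0],-1],[[-1,0,4],[0,0,-0.12],-1],[[-1,0,4],[0,0,-0.24],-1],[[-1,0,4],[-0.002,-0.003,-0.36],-1],[[-1,0,3],[-0.002,-0.003,-0.42],-1],[[-1,0,2],[-0.002,-0.003,-0.42],-1],[[-1,0,0],[-0.002,-0.003,-0.42],-1],[[-1,0,-2],[-0.002,-0.003,-0.42],-1],[[-1,0,-4],[-0.002,-0.003,-0.42],-1],[[-1,0,-4],[-0.002,-0.003,-0.42],-1]]'
```

```text
time: 15.57
position: [0.5584, 0.0703, 0.1033]
tool_rot: [[0.965, 0.264, 0.004], [0.264, -0.965, -0.006], [0.002, 0.007, -1.0]]
wrist_force: [-0.4, -0.8, -1.8]
width: 0.0353
```

```bash
python3 -m jog '[[[0,0,-3],[0,0,0],-1],[[0,0,-6],[0,0,0],-1],[[0,0,-8],[0,0,0],-1],[[0,0,-10],[0,0,0],-1],[[0,0,-10],[0,0,0],-1]]'
```

```text
time: 15.98
position: [0.5584, 0.0702, 0.095]
tool_rot: [[0.965, 0.264, 0.004], [0.264, -0.965, -0.006], [0.003, 0.007, -1.0]]
wrist_force: [-4.2, -1.2, 15.6]
width: 0.0354
```

```bash
python3 -m jog '[[[-0.2,0,0],[0,0,-0.12],-1],[[-0.5,0,0],[0,0,-0.24],-1],[[-0.7,0,0],[0,0,-0.36],-1],[[-0.9,0,0],[0,0,-0.48],-1],[[-1.2,0.1,0],[0,0,-0.6],-1],[[-1.4,0.2,0],[0,0,-0.72],-1],[[-1.6,0.3,0],[0,0,-0.84],-1],[[-1.8,0.5,0],[0,0,-0.96],-1],[[-2,0.7,0],[0,0,-1.08],-1],[[-2.2,0.9,0],[0,0,-1.2],-1],[[-2.3,1.1,0],[0,0,-1.32],-1],[[-2.4,1.3,0],[0,0,-1.44],-1]]'; python3 -c "
from workcell import arm
o=arm.get_obs();print(o['torque'],o['wrist_force'],o['joint_positions'])"
```

```text
time: 16.98
position: [0.5568, 0.0715, 0.0954]
tool_rot: [[0.383, -0.924, -0.004], [-0.924, -0.383, -0.005], [0.003, 0.006, -1.0]]
wrist_force: [0.7, 0.3, 1.0]
width: 0.0352
[-0.05605011 -0.07440756  0.17317497] [0.67959383 0.30351409 1.04606139] [ 0.46796905 26.57033489 99.30470279 -0.37620931 54.36992057 68.18926755]
```

```bash
python3 -m jog '[[[0,0,0],[0,0,-0.12],-1],[[0,0.3,0],[0,0,-0.24],-1],[[0,0.5,0],[0,0,-0.35],-1],[[0,0.5,0],[0,0,-0.35],-1],[[0,0.5,0],[0,0,-0.35],0.5],[[0,0.5,0],[0,0,-0.35],1],[[0,0.5,0],[0,0,-0.35],1],[[0,0.5,0],[0,0,-0.35],1]]'
python3 - <<'E'
from h import *
o=arm.get_obs();print(o['torque'],o['wrist_force'],o['width']);
p=cap('wrist');save(p,'w11.png');print(find(p,'hex_key'))
E
```

```text
time: 17.65
position: [0.557, 0.0719, 0.0955]
tool_rot: [[0.044, -0.999, -0.005], [-0.999, -0.044, -0.004], [0.003, 0.006, -1.0]]
wrist_force: [-0.4, -0.6, -0.2]
width: 0.0814
[-0.02994849 -0.02046566  0.02294989] [-0.44109596 -0.61627554 -0.22344975] 0.08136868325701346
[]
```

```bash
python3 -m jog '[[[0.3,0,0],[0,0,0.12],1],[[0.5,0,0],[0,0,0.24],1],[[0.7,0,0],[0,0,0.36],1],[[1,0,0],[0,0,0.48],1],[[1.3,0.3,0],[0,0,0.6],1],[[1.3,0.3,0],[0,0,0.72],1],[[1.3,0.3,0],[0,0,0.84],1],[[1.3,0.3,0],[0,0,0.96],1],[[1.3,0.3,0],[0,0,1.08],1],[[1.3,0.3,0],[0,0,1.2],1],[[1.3,0.3,0],[0,0,1.32],1],[[1.3,0.3,0],[0,0,1.44],1]]'; python3 -m jog '[[[0,0,0],[0,0,0.12],1],[[0,0,0],[0,0,0.131],0],[[0,0,0],[0,0,0.131],-1],[[0,0,0],[0,0,0.131],-1],[[0,0,0],[0,0,0.131],-1],[[0,0,0],[0,0,0.131],-1]]'
```

```text
time: 18.75
position: [0.5583, 0.0722, 0.0955]
tool_rot: [[0.997, -0.081, 0.003], [-0.081, -0.997, -0.006], [0.004, 0.006, -1.0]]
wrist_force: [-0.0, 0.0, 0.1]
width: 0.0854
time: 19.25
position: [0.5583, 0.0722, 0.0957]
tool_rot: [[0.999, 0.049, 0.004], [0.049, -0.999, -0.005], [0.004, 0.006, -1.0]]
wrist_force: [-0.6, -0.5, 2.0]
width: 0.0356
```

Gripped afresh. Second stroke.

```bash
python3 -m jog '[[[0,0,0],[0,0,-0.12],-1],[[0,0,0],[0,0,-0.24],-1],[[0,0,0],[0,0,-0.36],-1],[[0,0,0],[0,0,-0.48],-1],[[0,0,0],[0,0,-0.6],-1],[[0,0,0],[0,0,-0.72],-1],[[0,0,0],[0,0,-0.84],-1],[[0,0,0],[0,0,-0.96],-1],[[0,0,0],[0,0,-1.08],-1],[[0,0,0],[0,0,-1.2],-1]]'; python3 -c "
from workcell import arm
o=arm.get_obs();print(o['torque'],o['wrist_force'],o['joint_positions'],o['width'])"
```

```text
time: 20.08
position: [0.5582, 0.072, 0.0958]
tool_rot: [[0.405, -0.914, -0.004], [-0.914, -0.405, -0.007], [0.005, 0.007, -1.0]]
wrist_force: [-2.9, -0.6, 5.4]
width: 0.0354
[0.10080878 0.42502024 3.00495667] [-2.89094383 -0.64226949  5.39765729] [ 0.58141902 26.6362941  99.09647922 -0.48602141 54.50579272 66.95798388] 0.03535128530832373
```

```bash
python3 -m jog '[[[0,0,0],[0,0,-0.04],-1],[[0,0,0],[0,0,-0.04],-1],[[0,0,0],[0,0,0.05],-1],[[0,0,0],[0,0,0.14],-1],[[0,0,0],[0,0,0.14],-1]]'; python3 -c "
from workcell import arm
o=arm.get_obs();print(o['torque'],o['wrist_force'],o['width'])"
```

```text
time: 20.5
position: [0.5581, 0.0719, 0.0957]
tool_rot: [[0.531, -0.847, -0.003], [-0.847, -0.531, -0.007], [0.004, 0.006, -1.0]]
wrist_force: [0.4, -0.6, 0.1]
width: 0.0353
[0.03710217 0.07332781 0.17672997] [ 0.37040349 -0.56689506  0.05018087] 0.035264962133718866
```

```bash
python3 -m jog '[[[0,0,0],[0,0,0.06],-1],[[0,0,0],[0,0,0.06],-1],[[0,0,5],[0,0,0.06],-1],[[0,0,12],[0,0,0.06],-1],[[0,0,22],[0,0,0.06],-1],[[0,0,40],[0,0,0.06],-1],[[0,0,60],[0,0,0.06],-1],[[0,0,60],[0,0,0.06],-1]]'
python3 - <<'E'
from h import *
o=arm.get_obs();print(o['torque'],o['wrist_force'],o['width'])
p=cap('wrist');save(p,'w12.png');s=cap('side');print(find(s,'hex_key'),find(p,'hex_key'),find(p,'stop_block'))
E
```

```text
time: 21.17
position: [0.5589, 0.0719, 0.1563]
tool_rot: [[0.578, -0.816, -0.002], [-0.816, -0.578, -0.007], [0.005, 0.006, -1.0]]
wrist_force: [1.8, 0.2, 0.1]
width: 0.0087
[ 0.02123414 -0.01759939 -0.00020896] [1.83731504 0.17778702 0.14782726] 0.00869372899072634
[(array([0.5606, 0.0674, 0.0451]), 0.72), (array([0.5098, 0.4331, 0.0035]), 0.68)] [(array([0.5579, 0.067 , 0.0421]), 0.71)] [(array([0.5473, 0.0347, 0.0164]), 0.65)]
```

```bash
python3 -m jog '[[[-0.6,0,0],[0,0,0],1],[[-0.6,0,0],[0,0,0],1],[[-0.6,0,0],[0,0,0],1],[[-0.6,0,0],[0,0,0],1],[[-0.6,0,0],[0,0,0],1],[[-0.6,0,0],[0,0,0],1]]'
python3 - <<'E'
from h import *
p=cap('wrist');save(p,'w13.png');o=arm.get_obs();print(o['position'],o['width'])
g=p['img'].astype(int);m=((g[...,2]>70)&(g[...,2]-g[...,0]>45)).astype(np.uint8);m[:,:200]=0;m[:,440:]=0
n,l,s,c=cv2.connectedComponentsWithStats(m)
for k in 1+s[1:,4].argsort()[::-1][:2]:print(s[k],c[k])
k=1+s[1:,4].argmax();ct=cv2.findContours((l==k).astype(np.uint8),0,2)[0][0]
hull=cv2.approxPolyDP(cv2.convexHull(ct),3,True)[:,0];print(hull.tolist())
for yaw in(-50,-56,-62,-68,-74):
    a=np.radians(yaw);S=np.array([.5583,.0722])
    print(yaw,[tuple(np.round(proj(p,np.r_[S+.018*np.array([i*np.cos(a)-j*np.sin(a),i*np.sin(a)+j*np.cos(a)]),.128])).astype(int)) for i,j in((1,1),(1,-1),(-1,-1),(-1,1))])
E
```

```text
time: 21.92
position: [0.5578, 0.072, 0.1562]
tool_rot: [[0.58, -0.814, -0.001], [-0.814, -0.58, -0.007], [0.005, 0.005, -1.0]]
wrist_force: [-0.4, -0.2, -0.4]
width: 0.0721
[0.55777621 0.07203361 0.15612932] 0.07887392721849863
[ 253  212   93   97 6901] [298.42312708 261.28981307]
[[330, 221], [345, 245], [345, 259], [319, 307], [263, 306], [254, 250], [275, 224], [290, 214], [313, 213]]
-50 [(np.int64(352), np.int64(245)), (np.int64(355), np.int64(307)), (np.int64(289), np.int64(312)), (np.int64(281), np.int64(250))]
-56 [(np.int64(355), np.int64(248)), (np.int64(351), np.int64(310)), (np.int64(285), np.int64(309)), (np.int64(285), np.int64(246))]
-62 [(np.int64(359), np.int64(252)), (np.int64(348), np.int64(313)), (np.int64(282), np.int64(305)), (np.int64(289), np.int64(243))]
-68 [(np.int64(361), np.int64(256)), (np.int64(343), np.int64(315)), (np.int64(279), np.int64(302)), (np.int64(293), np.int64(240))]
-74 [(np.int64(364), np.int64(260)), (np.int64(339), np.int64(317)), (np.int64(276), np.int64(298)), (np.int64(297), np.int64(238))]
```

```bash
cat > kfit.py <<'E'
from h import *
from scipy.optimize import minimize
from scipy.spatial.transform import Rotation as Ro
t=np.linspace(0,2*np.pi,40,endpoint=False)
FL=np.array([[.026*np.cos(a),.026*np.sin(a),z] for a in t for z in(.045,.05)])
GR=np.array([[x,y,z] for x in(-.018,.018) for y in(-.018,.018) for z in(.05,.092)])
def blue(p,c,r):
    g=p['img'].astype(int);m=((g[...,2]-g[...,0]>28)&(g[...,2]>45)).astype(np.uint8)
    w=np.zeros_like(m);w[max(0,c[1]-r):c[1]+r,max(0,c[0]-r):c[0]+r]=1;m*=w
    n,l,s,_=cv2.connectedComponentsWithStats(m);return (l==1+s[1:,4].argmax()).astype(np.uint8)
def render(p,q):
    R=Ro.from_rotvec([q[3],q[4],0])*Ro.from_euler('z',q[5]);m=np.zeros((480,640),np.uint8)
    for P in(FL,GR):
        px=np.array([proj(p,X) for X in R.apply(P)+q[:3]]);h=cv2.convexHull((px*16).astype(np.int32))
        cv2.fillConvexPoly(m,h,1,shift=4)
    return m
def fitkey(ps,x0):
    ms=[blue(p,tuple(int(v) for v in proj(p,np.r_[x0[:2],x0[2]+.07])),r) for p,r in ps]
    def cost(s):
        q=s*[.01,.01,.01,.1,.1,.2];return sum(1-(render(p,q)&m).sum()/max(1,(render(p,q)|m).sum()) for (p,_),m in zip(ps,ms))
    best=None
    for yaw in (x0[5]-.4,x0[5]-.13,x0[5]+.13,x0[5]+.4):
        x=np.array(x0,float);x[5]=yaw;s0=x/[.01,.01,.01,.1,.1,.2]
        r=minimize(cost,s0,method='Nelder-Mead',options=dict(initial_simplex=np.vstack([s0]+[s0+.8*e for e in np.eye(6)]),maxfev=350))
        if best is None or r.fun<best.fun:best=r
    return best.x*[.01,.01,.01,.1,.1,.2],best.fun,[int(m.sum()) for m in ms]
E
timeout 500 python3 - <<'E'
from kfit import *
w=cap('wrist');s=cap('side')
x0=[.558,.072,.04,0,0,-1.0]
for ps in([(w,110),(s,25)],[(w,110)],[(s,25)]):
    q,f,n=fitkey(ps,x0);print(np.round(q,4),'tilt',np.degrees(np.hypot(q[3],q[4])).round(1),'yaw',np.degrees(q[5]).round(1),round(f,3),n)
o=arm.get_obs();print(o['position'],o['width'])
E
```

```text
[ 0.5544  0.0812  0.0374 -0.0183 -0.0518 -0.7004] tilt 3.1 yaw -40.1 0.308 [7048, 294]
[ 0.5517  0.0712  0.0382 -0.1618 -0.0021 -0.8994] tilt 9.3 yaw -51.5 0.045 [7048]
[ 0.5548  0.0777  0.0428  0.0233 -0.1    -0.4994] tilt 5.9 yaw -28.6 0.151 [294]
[0.5577862  0.0720386  0.15614065] 0.08557933450271345
```

```bash
timeout 500 python3 - <<'E'
from kfit import *
w=cap('wrist')
m=blue(w,tuple(int(v) for v in proj(w,np.array([.558,.072,.11]))),110)
def run(fix):
    best=None
    for yaw in(-.75,-1.0):
      for tx,ty in((-.15,0),(-.15,-.15)):
        s0=np.array([.555,.072,.04,tx,ty,yaw])/[.01,.01,.01,.1,.1,.2]
        free=[i for i in range(6) if i not in fix]
        def full(z): 
            s=s0.copy();s[free]=z
            for i,v in fix.items(): s[i]=v/[.01,.01,.01,.1,.1,.2][i]
            return s*[.01,.01,.01,.1,.1,.2]
        c=lambda z:1-(render(w,full(z))&m).sum()/(render(w,full(z))|m).sum()
        z0=s0[free];r=minimize(c,z0,method='Nelder-Mead',options=dict(initial_simplex=np.vstack([z0]+[z0+.8*e for e in np.eye(len(z0))]),maxfev=250))
        if best is None or r.fun<best[1]:best=(full(r.x),r.fun)
    q=best[0];print(fix,np.round(q,4),'tilt',np.degrees(np.hypot(q[3],q[4])).round(1),'yaw',np.degrees(q[5]).round(1),'top xy',np.round(q[:2]+.075*np.array([q[4],-q[3]]),4),round(best[1],3))
run({});run({0:.5583,1:.0722});run({0:.5583,1:.0722,2:.036});run({2:.05});run({0:.5583,1:.0722,2:.036,3:0.,4:0.})
# check method on seated-upright image is impossible now; colour rows
E
```

```text
{} [ 0.5554  0.0702  0.0302 -0.1509 -0.1048 -0.9276] tilt 10.5 yaw -53.1 top xy [0.5475 0.0815] 0.033
{0: 0.5583, 1: 0.0722} [ 0.5583  0.0722  0.0259 -0.1171 -0.1785 -0.8881] tilt 12.2 yaw -50.9 top xy [0.5449 0.081 ] 0.036
{0: 0.5583, 1: 0.0722, 2: 0.036} [ 0.5583  0.0722  0.036  -0.1369 -0.1303 -1.0233] tilt 10.8 yaw -58.6 top xy [0.5485 0.0825] 0.068
{2: 0.05} [ 0.5482  0.0739  0.05   -0.1534  0.1171 -0.9749] tilt 11.1 yaw -55.9 top xy [0.557  0.0855] 0.077
{0: 0.5583, 1: 0.0722, 2: 0.036, 3: 0.0, 4: 0.0} [ 0.5583  0.0722  0.036   0.      0.     -1.0813] tilt 0.0 yaw -62.0 top xy [0.5583 0.0722] 0.447
```

```bash
python3 -m jog '[[[0.5,0,-25],[0,0,0],1],[[0.5,0,-50],[0,0,0],1],[[0.5,0,-60],[0,0,0],1],[[0.5,0,-60],[0,0,0],1],[[0.5,0,-60],[0,0,0],0.2],[[0.5,0,-60],[0,0,0],-0.2],[[0.5,0,-60],[0,0,0],-1],[[0.5,0,-60],[0,0,0],-1],[[0.5,0,-60],[0,0,0],-1],[[0.5,0,-60],[0,0,0],-1]]' 60; python3 -c "
from workcell import arm
o=arm.get_obs();print(o['torque'],o['wrist_force'],o['width'])"
```

```text
time: 22.95
position: [0.559, 0.0724, 0.0974]
tool_rot: [[0.58, -0.814, 0.0], [-0.814, -0.58, -0.007], [0.006, 0.003, -1.0]]
wrist_force: [-1.7, 3.7, 6.7]
width: 0.0369
[0.71174006 0.41064329 0.03240698] [-1.66693043  3.74324615  6.67011976] 0.036879502238315945
```

```bash
python3 -m jog '[[[-0.5,0,-1.5],[0,0,0],-1],[[-0.5,0,-1.5],[0,0,0.04],-1],[[-0.5,0,-1.5],[0,0,-0.03],-1],[[-0.5,0,-1.5],[0,0,0],-1],[[-0.5,0,-1.5],[0,0,0],-1]]' 110; python3 -c "
from workcell import arm
o=arm.get_obs();print(o['torque'],o['wrist_force'],o['width'])"
```

```text
time: 23.37
position: [0.5589, 0.0723, 0.0961]
tool_rot: [[0.581, -0.814, 0.001], [-0.814, -0.581, -0.007], [0.006, 0.003, -1.0]]
wrist_force: [0.2, 1.5, -0.2]
width: 0.0357
[ 0.27336518  0.05699373 -0.05309503] [ 0.2227418   1.53647946 -0.16459775] 0.03571250802027789
```

```bash
python3 -m jog '[[[0,0,1],[0,0,0],-1],[[0,0,2],[0,0,0],-1],[[0,0,4],[0,0,0],-1],[[0,0,6],[0,0,0],-1],[[0,0,6],[0,0,0],-1]]'; python3 -c "
from workcell import arm
o=arm.get_obs();print(o['torque'],o['wrist_force'],o['width'])"
```

```text
time: 23.78
position: [0.5588, 0.0724, 0.1025]
tool_rot: [[0.581, -0.814, 0.001], [-0.814, -0.581, -0.007], [0.006, 0.003, -1.0]]
wrist_force: [-0.9, 1.6, -2.0]
width: 0.0355
[ 0.31369283  0.13878876 -0.06094517] [-0.90129322  1.61843646 -2.0113896 ] 0.03547724668218782
```

```bash
python3 -m jog '[[[0,0,25],[0,0,0],-1],[[0,0,54],[0,0,0.04],-1],[[-10,30,60],[0.003,-0.003,0.16],-1],[[-22,64,60],[0.003,-0.003,0.28],-1],[[-34,98,60],[0.003,-0.003,0.4],-1],[[-45,132,60],[0.003,-0.003,0.52],-1],[[-57,166,60],[0.003,-0.003,0.64],-1],[[-68,200,60],[0.003,-0.003,0.76],-1],[[-79,230,60],[0.003,-0.003,0.88],-1],[[-82,238,60],[0.003,-0.003,1.0],-1],[[-82,239,60],[0.003,-0.003,1.12],-1],[[-82,239,60],[0.003,-0.003,1.24],-1]]'; python3 -m jog '[[[0,0,0],[0,0,0.01],-1],[[0,0,0],[0,0,0.01],-1]]'
python3 - <<'E'
from fit import *
p=cap('wrist');save(p,'w14.png');o=arm.get_obs();print(np.round(o['position'],4),np.round(o['tool_rot'],3).tolist(),o['width'])
print(find(p,'hex_key'),find(p,'key_stand'))
for d in optics.trace(p,'key_stand')[:1]:
    m=d['pixels'].astype(np.uint8);n,l,s,c=cv2.connectedComponentsWithStats(m);print(d['conf'],s[1:].tolist())
    h=cv2.approxPolyDP(cv2.convexHull(np.argwhere(m)[:,::-1].astype(np.int32)),3,True)[:,0];print(h.tolist())
for z in(.055,0.): print(z,[tuple(np.round(proj(p,np.r_[np.array([.4765,.3113])+.04*np.array([i*np.cos(a)-j*np.sin(a),i*np.sin(a)+j*np.cos(a)]),z]),1)) for a in[np.radians(-16)] for i,j in((1,1),(1,-1),(-1,-1),(-1,1))])
E
```

```text
time: 24.78
position: [0.4765, 0.3123, 0.1626]
tool_rot: [[0.956, 0.293, 0.008], [0.293, -0.956, 0.003], [0.009, -0.0, -1.0]]
wrist_force: [0.7, -0.2, -3.0]
width: 0.0358
time: 24.95
position: [0.4766, 0.3123, 0.1627]
tool_rot: [[0.954, 0.301, 0.008], [0.301, -0.954, 0.002], [0.009, 0.0, -1.0]]
wrist_force: [-0.1, -0.9, -2.7]
width: 0.0357
[0.4766 0.3122 0.1627] [[0.954, 0.299, 0.008], [0.299, -0.954, 0.003], [0.009, 0.0, -1.0]] 0.03536733423421872
[(array([ 5.099e-01,  4.310e-01, -2.000e-04]), 0.84), (array([0.4781, 0.3126, 0.1043]), 0.75)] [(array([0.48  , 0.3097, 0.1046]), 0.66), (array([0.4738, 0.3131, 0.0013]), 0.61)]
0.83 [[247, 151, 147, 115, 7765]]
[[393, 216], [362, 260], [274, 265], [247, 249], [260, 220], [303, 151], [380, 199]]
0.055 [(np.float64(393.5), np.float64(220.3)), (np.float64(332.1), np.float64(301.7)), (np.float64(243.8), np.float64(249.5)), (np.float64(301.4), np.float64(158.9))]
0.0 [(np.float64(380.6), np.float64(203.1)), (np.float64(329.6), np.float64(272.9)), (np.float64(255.6), np.float64(227.9)), (np.float64(304.0), np.float64(151.7))]
```

```bash
timeout 300 python3 - <<'E'
from fit import *
p=cap('wrist');o=arm.get_obs();print(np.round(o['position'],4))
q,r=fit(p,np.array([(393,216),(247,249),(303,151),(380,199)]),[(40,40,55),(-40,-40,55),(-40,40,0),(40,40,0)],[.4765,.3113,-.28]);print(q,np.degrees(q[2]),r.tolist())
w=cv2.imread('pics/w8.png');i=cv2.cvtColor(w,cv2.COLOR_BGR2RGB)
p8=dict(p);T=np.eye(4);R=np.array([[0.957,.292,.005],[.292,-.956,-.019],[-.001,.02,-1.]]);T[:3,:3]=R;T[:3,3]=[.4738,.3112,.1926];p8['W']=T@np.array(p['hand_eye'])
q,r=fit(p8,np.array([(310,152),(389,206),(335,281),(258,238)]),[(-40,40,55),(40,40,55),(40,-40,55),(-40,-40,55)],[.4765,.3113,-.28]);print('w8',q,np.degrees(q[2]),r.tolist())
from kfit import *
x0=[.4766,.3125,.102,0,0,np.radians(17.3)]
m=blue(p,tuple(int(v) for v in proj(p,np.array([.4766,.3125,.17]))),130)
cost=lambda s:(lambda R_:1-(R_&m).sum()/(R_|m).sum())(render(p,np.array([x0[0]+s[0]*.005,x0[1]+s[1]*.005,.102+s[2]*.005,s[3]*.05,s[4]*.05,x0[5]])))
r=minimize(cost,np.zeros(5),method='Nelder-Mead',options=dict(initial_simplex=np.vstack([np.zeros(5)]+list(np.eye(5))),maxfev=400));s=r.x
print('key',x0[0]+s[0]*.005,x0[1]+s[1]*.005,.102+s[2]*.005,'tilt rv',s[3:]*.05,r.fun,m.sum())
E
```

```text
[0.4767 0.312  0.1626]
[ 0.47656044  0.31276476 -0.24926136] -14.281623704663515 [[1.0, -0.1], [-2.1, 0.6], [-0.5, -0.8], [0.9, 0.4]]
w8 [ 0.47697338  0.31077531 -0.27125195] -15.541591858512342 [[-2.4, 0.0], [2.7, 0.6], [2.0, 0.7], [-1.4, -3.0]]
key 0.47642203623863666 0.3126738489065337 0.09512236207434145 tilt rv [0.06253676 0.01446503] 0.05021205695243869 12800
```

```bash
python3 -m jog '[[[0,0,-20],[-0.003,0.008,0],-1],[[0,0,-38],[-0.003,0.008,0],-1],[[0,0,-44],[-0.003,0.008,0],-1],[[0,0,-48],[-0.003,0.008,0],-1],[[0,0,-52],[-0.003,0.008,0],-1],[[0,0,-54],[-0.003,0.008,0],-1],[[0,0,-54],[-0.003,0.008,0],-1]]'; python3 -c "
from workcell import arm
o=arm.get_obs();print(o['torque'],o['wrist_force'],o['width'])"
```

```text
time: 25.78
position: [0.4769, 0.3121, 0.1088]
tool_rot: [[0.954, 0.3, 0.001], [0.3, -0.954, -0.0], [0.0, 0.0, -1.0]]
wrist_force: [0.0, 0.3, -3.1]
width: 0.0359
[ 0.01202017 -0.00967243 -0.00381577] [ 0.02839934  0.28459876 -3.12549487] 0.03590194985939701
```

In the hole with no contact force. Continue down to the flange.

```bash
python3 -m jog '[[[0,0,-8],[0,0,0],-1],[[0,0,-16],[0,0,0],-1],[[0,0,-24],[0,0,0],-1],[[0,0,-32],[0,0,0],-1],[[0,0,-36],[0,0,0],-1],[[0,0,-39],[0,0,0],-1],[[0,0,-39],[0,0,0],-1]]'; python3 -c "
from workcell import arm
o=arm.get_obs();print(o['torque'],o['wrist_force'],o['width'])"
```

```text
time: 26.37
position: [0.4763, 0.3118, 0.0695]
tool_rot: [[0.954, 0.3, -0.001], [0.3, -0.954, -0.001], [-0.001, 0.001, -1.0]]
wrist_force: [-0.6, -0.6, -2.6]
width: 0.0359
[ 0.01131996  0.01643085 -0.0201637 ] [-0.61812219 -0.63743805 -2.5873398 ] 0.03591586439531529
```

```bash
python3 -m jog '[[[0,0,-2],[0,0,0],-1],[[0,0,-2],[0,0,0],-1],[[0,0,-2],[0,0,0],-0.2],[[0,0,-2],[0,0,0],0.5],[[0,0,-2],[0,0,0],1],[[0,0,-2],[0,0,0],1],[[0,0,-2],[0,0,0],1],[[0,0,20],[0,0,0],1],[[0,0,50],[0,0,0],1],[[0,0,90],[0,0,0],1],[[0,0,125],[0,0,0],1],[[0,0,125],[0,0,0],1]]'
python3 - <<'E'
from kfit import *
p=cap('wrist');save(p,'w15.png');o=arm.get_obs();print(np.round(o['position'],4),o['width'])
s=cap('side')
print(find(p,'hex_key'),find(p,'key_stand'),find(s,'hex_key'),find(s,'stop_block'))
q,f,n=fitkey([(p,90)],[.4765,.312,.01,0,0,.3]);print(np.round(q,4),np.degrees(np.hypot(q[3],q[4])),f,n)
E
```

```text
time: 27.37
position: [0.4806, 0.314, 0.2015]
tool_rot: [[0.954, 0.301, 0.01], [0.3, -0.954, 0.005], [0.011, -0.001, -1.0]]
wrist_force: [1.3, 0.0, 0.1]
width: 0.0851
[0.4793 0.3133 0.1986] 0.08542131408842925
[(array([0.5089, 0.4299, 0.0006]), 0.82), (array([0.4792, 0.3114, 0.0124]), 0.58)] [(array([ 0.4738,  0.3102, -0.0005]), 0.71)] [(array([0.5105, 0.4329, 0.0031]), 0.98), (array([0.473 , 0.3095, 0.0136]), 0.83)] [(array([0.5498, 0.0318, 0.0136]), 0.59)]
[ 0.477   0.3089  0.0037 -0.031  -0.0082  0.4271] 1.8385795433137226 0.016169500975745765 [3546]
```

```bash
python3 -m jog '[[[6,-38,5],[-0.005,0.01,-0.1],1],[[13,-76,5],[-0.005,0.01,-0.2],1],[[20,-114,5],[-0.005,0.01,-0.3],1],[[26,-152,5],[-0.005,0.01,-0.4],1],[[33,-190,5],[-0.005,0.01,-0.5],1],[[40,-228,5],[-0.005,0.01,-0.576],1],[[46,-265,0],[-0.005,0.01,-0.576],1],[[52,-300,0],[-0.005,0.01,-0.576],1],[[56,-323,0],[-0.005,0.01,-0.576],1],[[56,-323,0],[-0.005,0.01,-0.576],1],[[56,-323,0],[-0.005,0.01,-0.576],1]]'
python3 - <<'E'
from fit import *
p=cap('wrist');p=cap('wrist');save(p,'w16.png');o=arm.get_obs();print(np.round(o['position'],4),np.round(o['tool_rot'],3).tolist())
print(find(p,'stop_block'),find(p,'jig'),find(p,'socket'),find(p,'pocket'))
g=p['img'].astype(int);m=((g[...,0]>90)&(g[...,0]-g[...,2]>60)&(g[...,0]-g[...,1]>45)).astype(np.uint8)
n,l,s,c=cv2.connectedComponentsWithStats(m)
J=np.array([.5422,.014]);a=np.radians(-15.7)
def W(x,y,z): return np.r_[J+np.array([x*np.cos(a)-y*np.sin(a),x*np.sin(a)+y*np.cos(a)])/1000,z/1000]
P=lambda *v:tuple(np.round(proj(p,W(*v)),1))
print('pred roof',[P(*v) for v in((-50,100,60),(50,100,60),(50,33,60),(-50,33,60))])
print('pred rib',[P(*v) for v in((-7,20,59),(7,20,59),(7,-21,59),(-7,-21,59),(-7,20,24),(7,20,24))])
u,v=P(0,0,59);
for k in range(1,n):
    if s[k,4]>60: print(s[k].tolist(),c[k].round(1).tolist(),cv2.approxPolyDP(cv2.convexHull(np.argwhere(l==k)[:,::-1].astype(np.int32)),1.5,True)[:,0].tolist())
y=cv2.GaussianBlur(cv2.cvtColor(p['img'],cv2.COLOR_RGB2GRAY),(3,3),0).astype(float)
um=int(P(0,33,60)[0]);vm=int(P(0,33,60)[1])
for du in(-40,-28,28,40): 
    d=np.abs(np.diff(y[vm-12:vm+12,um+du]));print('mouth',um+du,vm-12+int(d.argmax()),int(d.max()))
E
```

```text
time: 28.58
position: [0.5305, -0.0128, 0.1914]
tool_rot: [[0.963, -0.27, -0.018], [-0.271, -0.963, -0.001], [-0.017, 0.006, -1.0]]
wrist_force: [0.2, 0.5, 0.6]
width: 0.0856
[ 0.5303 -0.011   0.1918] [[0.963, -0.268, -0.018], [-0.268, -0.963, -0.001], [-0.017, 0.006, -1.0]]
[(array([0.5493, 0.0347, 0.0119]), 0.72)] [] [(array([0.5606, 0.0728, 0.0533]), 0.97)] [(array([0.5506, 0.0489, 0.0148]), 0.98)]
pred roof [(np.float64(257.7), np.float64(47.3)), (np.float64(401.7), np.float64(47.4)), (np.float64(395.5), np.float64(146.0)), (np.float64(261.9), np.float64(145.4))]
pred rib [(np.float64(319.2), np.float64(162.9)), (np.float64(337.6), np.float64(163.0)), (np.float64(336.6), np.float64(215.0)), (np.float64(319.1), np.float64(214.8)), (np.float64(319.9), np.float64(157.7)), (np.float64(336.3), np.float64(157.8))]
[319, 165, 17, 53, 865] [326.9, 191.5] [[333, 217], [319, 216], [319, 168], [322, 165], [335, 168], [335, 215]]
mouth 288 145 28
mouth 300 145 30
mouth 356 145 19
mouth 368 145 26
```

```bash
python3 -m jog '[[[-2,-26,0],[0.001,-0.018,0],-1],[[-2,-26,-20],[0.001,-0.018,0],-1],[[-2,-26,-50],[0.001,-0.018,0],-1],[[-2,-26,-85],[0.001,-0.018,0],-1],[[-2,-26,-120],[0.001,-0.018,0],-1],[[-2,-26,-145],[0.001,-0.018,0],-1],[[-2,-26,-155],[0.001,-0.018,0],-1],[[-2,-26,-155],[0.001,-0.018,0],-1],[[-2,-26,-155],[0.001,-0.018,0],-1]]' 60;  python3 -c "
from workcell import arm
o=arm.get_obs();print(o['torque'],o['wrist_force'],o['width'])"
```

```text
time: 29.63
position: [0.5291, -0.0362, 0.0379]
tool_rot: [[0.964, -0.265, 0.002], [-0.265, -0.964, -0.001], [0.002, -0.0, -1.0]]
wrist_force: [0.2, -0.3, 0.6]
width: 0.0001
[ 0.04980833 -0.04190595 -0.04793996] [ 0.22046912 -0.30562232  0.60057778] 5.758163907490812e-05
```

```bash
python3 -m jog '[[[1.4,4.8,0],[0,0,0],-1],[[2.7,9.6,0],[0,0,0],-1],[[3.2,11.5,0],[0,0,0],-1],[[3.5,12.5,0],[0,0,0],-1],[[3.8,13.5,0],[0,0,0],-1],[[3.8,13.5,0],[0,0,0],-1]]'; python3 -m jog '[[[0.5,1.9,0],[0,0,0],-1],[[0.8,2.9,0],[0,0,0],-1],[[0.8,2.9,0],[0,0,0],-1]]'
```

```text
time: 30.13
position: [0.5335, -0.0227, 0.0385]
tool_rot: [[0.964, -0.265, 0.003], [-0.265, -0.964, -0.001], [0.003, -0.0, -1.0]]
wrist_force: [-0.7, -0.6, 0.1]
width: -0.0002
time: 30.38
position: [0.5335, -0.0225, 0.0387]
tool_rot: [[0.965, -0.263, 0.002], [-0.263, -0.965, -0.005], [0.003, 0.004, -1.0]]
wrist_force: [-3.1, -15.4, 3.5]
width: -0.0004
```

```bash
python3 -m jog '[[[-2,-8,0],[0,0,0],-1],[[-4,-16,0],[0,0,0],-1],[[-4,-18,30],[0,0,0],-1],[[-4,-18,70],[0,0,0],-1],[[-4,-10,110],[0,0,0],-1],[[-2,10,150],[0,0,0],-1],[[-2,10,153],[0,0,0],-1],[[-2,10,153],[0,0,0],-1],[[-2,10,153],[0,0,0],-1]]'
python3 - <<'E'
from fit import *
p=cap('wrist');p=cap('wrist');o=arm.get_obs();print(np.round(o['position'],4),np.round(o['wrist_force'],1),o['time'])
print(find(p,'stop_block'),find(p,'socket'))
g=p['img'].astype(int);m=((g[...,0]>90)&(g[...,0]-g[...,2]>60)&(g[...,0]-g[...,1]>45)).astype(np.uint8)
n,l,s,c=cv2.connectedComponentsWithStats(m)
J=np.array([.5422,.014]);a=np.radians(-15.7)
def W(x,y,z): return np.r_[J+np.array([x*np.cos(a)-y*np.sin(a),x*np.sin(a)+y*np.cos(a)])/1000,z/1000]
P=lambda *v:tuple(np.round(proj(p,W(*v)),1))
print('pred rib',[P(*v) for v in((-7,20,59),(7,20,59),(7,-21,59),(-7,-21,59))],'mouth',P(-30,33,60),P(30,33,60))
for k in range(1,n):
    if s[k,4]>300: print(s[k].tolist())
y=cv2.GaussianBlur(cv2.cvtColor(p['img'],cv2.COLOR_RGB2GRAY),(3,3),0).astype(float)
um,vm=map(int,P(0,33,60))
for du in(-40,-28,28,40): 
    d=np.abs(np.diff(y[vm-12:vm+12,um+du]));print('mouth',vm-12+int(d.argmax()),int(d.max()))
for n_ in('side','top'):
    q=cap(n_);print(n_,[(t,find(q,t,2)) for t in('sample_jar','gold_tin','spoon','label_roll','hex_key')])
E
```

```text
time: 31.13
position: [0.5311, -0.0125, 0.1914]
tool_rot: [[0.965, -0.263, 0.002], [-0.263, -0.965, -0.005], [0.003, 0.004, -1.0]]
wrist_force: [0.8, 0.3, -0.7]
width: -0.0001
[ 0.5299 -0.0127  0.1898] [-0.3  0.5 -0.7] 31.2333
[(array([0.5509, 0.038 , 0.0107]), 0.63)] [(array([0.5613, 0.0748, 0.0543]), 0.93)]
pred rib [(np.float64(316.2), np.float64(162.2)), (np.float64(334.7), np.float64(162.3)), (np.float64(333.5), np.float64(214.5)), (np.float64(315.9), np.float64(214.4))] mouth (np.float64(285.4), np.float64(144.4)) (np.float64(365.9), np.float64(145.2))
[315, 160, 18, 54, 908]
mouth 144 28
mouth 144 29
mouth 144 22
mouth 145 23
side [('sample_jar', [(array([ 0.4147, -0.2901, -0.0009]), 0.97), (array([ 6.206e-01, -4.187e-01,  2.000e-04]), 0.5)]), ('gold_tin', [(array([ 0.6768,  0.1333, -0.0079]), 0.83)]), ('spoon', [(array([0.6403, 0.2986, 0.0013]), 0.52)]), ('label_roll', [(array([ 6.212e-01, -4.182e-01, -2.000e-04]), 0.98), (array([ 0.6374,  0.2996, -0.0026]), 0.65)]), ('hex_key', [(array([0.514 , 0.4336, 0.0021]), 0.84), (array([0.476 , 0.3087, 0.0148]), 0.8)])]
top [('sample_jar', [(array([ 0.4194, -0.29  , -0.0012]), 0.73)]), ('gold_tin', [(array([ 0.6724,  0.1292, -0.0055]), 0.68)]), ('spoon', [(array([0.6376, 0.2985, 0.0007]), 0.68)]), ('label_roll', [(array([ 0.625 , -0.4245, -0.0017]), 0.82), (array([0.5466, 0.0353, 0.0121]), 0.48)]), ('hex_key', [(array([0.4741, 0.3107, 0.0096]), 0.78), (array([0.5542, 0.0429, 0.0139]), 0.73)])]
```

```bash
python3 -c "
from workcell import arm
print(arm.close_job())"
```

```text
the job is handed in; nothing more can be done
None
```

I fitted the stop block, turned the screw cw to a hard stop, and hung the key back in its stand. I handed the job in at about 31 s; no verdict is reported.

- **Block:** I slid it in until about 32 N of resistance from the wall. A later look showed it roughly 2 mm out, probably shifted when I let go or pulled the key. I pushed it back with closed fingers, which stopped firmly at about 15 N. In the last picture the rib edge lay within about a pixel (under 1 mm) of the home position.
- **Screw:** I turned it in two strokes (about 103° and 69°), letting go and regripping between them. Torque rose to about 3 N m after roughly 162–172°, inside the expected 150–210°. I could not see the pin itself, so its depth is inferred from the angle and that stop.
- **Key:** My first reading of its hex angle was 30° off, so it first rested on the screw head. I then rotated it and it seated. On the first lift the fingers slipped off and left it tilted about 10° in the socket. I regripped it upright at 110 N and it came out freely. After I let go it hung in the stand about 2° from vertical. Position estimates differed by about 3 mm in xy, and height readings ran from 4 to 15 mm, against an expected 10 mm.
- **Bystanders:** At the end, the jar, tin, spoon and label roll were all within measurement noise of where they started, and the gripper was clear of everything.

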